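# Draw the washable filter out of the air blower and hang it to dry

## Robot

A 6-joint arm with a two-finger parallel gripper is mounted at the origin on a cart in front of the work surface, level with it; the furniture and walls round the work are solid. World frame = base frame: x ahead of the robot, y to its left, z up, the work surface at z = 0. Lengths are in mm, angles in rad, forces in N, time in s.
With the tool pointing down it reaches from about 350 to 875 mm from the base axis. Payload 15.5 kg.
Tool frame: the origin (TCP) lies midway between the tips of the shut fingers; the grasp point (between the pads) lies bot.grasp_offset behind it (bot.grasp_offset is the distance from the TCP to the grasp point, in mm); y points along the fingers, x is the direction in which the jaws open and shut, and the axes are right-handed (so a half turn about y gives the same grasp; the last joint's range is limited). The gripper opens to 85 mm and grips with 20 to 120 N. Pads are 22 mm wide; open, the fingers measure 114 mm over their backs; the gripper's body (76 mm by 85 mm) begins 54 mm behind the grasp point. The pads swing forward as they close: fully open they stand 13 mm farther back than shut.
Start: joints at [-1.23, 0.494, 1.345, -0, 1.302, -0.096], TCP at [264.402, -566.319, 197.577] pointing down, gripper open.
Joint ranges: [-2.91, 2.91], [-0.82, 2.16], [0.22, 2.67], [-1.22, 4.37], [0.12, 2.79], [-3.08, 3.08]. Speed limits (rad/s): [1.89, 1.89, 2.57, 3.01, 3.01, 3.01].

## Interface

Orientations are given as a rotation vector (axis times angle).
In Python, from cell import bot gives the robot as it stands.
- The arm moves only by the tool send_rows, never from a script. Its argument "moves" is a list of rows, each an object of numbers: "claw": the finger opening in mm, from 0 to 85.4; "dx", "dy", "dz": the shift along the tool's x, y, z in mm; "wx", "wy", "wz": the turn, a rotation vector about the tool's x, y, z in degrees. A call has 1 to 10 rows; each row is the pose to reach, as a shift and turn from the pose commanded when the call began, along the tool's axes at that moment; what a row does not reach only later rows make up. A row lasts 1/12 s, in which the tool goes at most 41.7 mm and 7.16 degrees, less where a joint would pass 70% of its speed; a pose out of reach is approached as far as the arm can. A call with a gripper value outside its range is refused whole. The fingers move at their own pace and stop on an object; "force" is the grip in N (left out, the last holds). Time passes only in rows, so rows that repeat a pose let the fingers close. It gives the time, the measured TCP pose, the force and the opening at its end, in the units of the state.
- bot.get_state(): the state, without advancing time (a new reading comes with each control period).
- bot.camera(name): name is "scene" or "side" or "wrist"; returns a dict with "pixels" (400x640x3 uint8, red, green, blue), "z_map" (400x640 float32, mm along the optical axis (not along the pixel's ray), 0 where there is no reading), "camera_matrix" (3x3 intrinsics, pixels), "R" (3x3) and "t" (3): a world point X has camera coordinates R X + t. Camera axes: x right, y down, z forward; pixel columns grow to the right and rows downward; lengths in mm; the calibration is good to about 2 mm. A picture is of the moment at which its call begins.
- bot.finish_job(): hands the job in, once; it reports no verdict.
The state is a dict: "clock": time; "joint_positions": joint angles; "joint_velocities": joint speeds; "joint_efforts": joint torques, N m; "eef_pos": TCP position; "ee_rot": TCP orientation; "contact_force": force on the tool from outside, world axes, zero at the start; "moment": the same for the moment, N m; "opening": opening from 0.0 (shut) to 1.0 (fully open).
Only numpy, scipy, OpenCV 4.12 (cv2) and the standard library are available. Lean on these libraries where they do the work, as an engineer would, in place of code of your own. Each camera call takes 0.05 s, during which the arm holds its last target.

## Task

The air blower's filter is due for drying: lift the black locking knob on top of the blower until it is clear of the filter, draw the filter straight out through the slot in the blower's right side by its blue tab, and hang it on the drying stand with both of its holes on the two pegs. Let go of it hanging still, and leave the timer, the tape roll and the canister where they are.

Things in the scene. Friction and masses are not known exactly. Their poses are not given: they have to be found in the camera images.
- blower: White bench air blower, 99 (x) x 154 (y) x 156 mm (z), fixed. Origin at the middle of its underside on the bench; its fan faces -x, -y is its right side as the robot sees it, z up. The filter slot, 14 mm wide in x and 116 high (z 30 to 146), lies at x = +20 mm and opens only in the -y face, at y = -75 mm; roof, front, rear and +y end are closed. The filter slides out along the blower's -y.
- plunger_knob (a point): Centre of the black round locking knob (24 mm diameter, 28 mm high; this point half-way up) on top of the blower. It is lifted straight up to unlock. With the knob down this point is 27 mm above the roof.
- plunger (a joint): Lift of the locking knob, m: 0 down (its 8 mm steel pin reaches 6 mm into the notch in the filter's top edge and locks it), 0.018 fully up. The pin is clear from 0.007. It takes about 4 N and stays where it is left.
- filter_mid (a point): Centre of the filter, half-way up: an upright aluminium mesh frame 10 mm thick (x), 130 long (y), 112 high (z), about 0.16 kg, with a blue end plate 28 mm wide, 4 thick, 116 high at its -y end that lies against the blower's side. 130 mm of its length stands in the slot at the start. Axes: x across its thickness, y along its length away from the tab, z up.
- filter_tab (a point): Centre of the blue pull tab on the filter's -y end, the place to grip. The tab is 10 mm thick (x), reaches 44 mm (y) out from the blue end plate and is 42 mm high (z); it stands outside the blower, its top level with the roof. This point is 92.5 mm along -y and 50 mm above the filter's centre. Axes as the filter's.
- hole_tab_end (a point): Centre of the round hanging hole (16 mm diameter, right through the 10 mm frame along x) nearer the tab; it lies 52.5 mm along +y and 15 mm below the tab's centre. Axes as the filter's.
- hole_far_end (a point): Centre of the second hanging hole (16 mm), 80 mm farther along the filter's +y; 132.5 mm along +y and 15 mm below the tab's centre. Axes as the filter's.
- stand: Steel drying stand: a shallow drip tray 90 (x) x 150 (y) x 12 mm with two uprights (to 174 mm high) carrying two pegs, fixed to the bench. Origin at the centre of the tray's underside on the bench, z up. The pegs point along the stand's -x, towards the robot.
- peg_left (a point): Middle of the left peg, on its axis, 156.5 mm above the bench. The black peg is 8 mm in diameter with a round tip; it runs along the stand's x from the upright's face 32 mm in +x of this point to the tip 32 mm in -x of it and rises by 3 mm towards the tip. Axes as the stand's.
- peg_right (a point): The same point of the right peg, 80 mm along the stand's -y from the left one.
- timer: White kitchen-type bench timer lying on the bench, 62 x 62 x 22 mm, a bystander. Origin at its underside.
- tape_roll: Roll of tape lying flat, 87 mm diameter, 18 mm high, a bystander. Origin at its underside.
- canister: White canister with a pink cap standing upright, 59 mm diameter, 162 mm high, a bystander. Origin at its underside.

How it is judged:
By the outcome, as a careful person would: the job done as asked, in the order asked, and still so for the second after the job is handed in, with the robot touching nothing.
It also fails if it takes over 61 s, if anything falls off the work surface, if the arm or the gripper's body presses on something with over 40 N, if the wrist force passes 120 N, or if a joint passes its speed limit or range.

## Working session

There is one attempt and no reset: what is moved stays moved. The work goes in short steps, Python scripts to look and compute and a tool call to move; the robot and the scene stay as the last step left them, time stands still between calls to the robot, and variables do not carry over. Pictures are saved under pics/ and viewed, and the job is handed in when it is done.

Besides the shell and the picture viewer there is one more tool, called after "Call:" as name(argument=value, ...) on one line, values as JSON. send_rows: Moves the arm, as the interface text tells. Its arguments: {"type":"object","properties":{"moves":{"type":"array","items":{"type":"object","properties":{"claw":{"type":"number"},"dx":{"type":"number"},"dy":{"type":"number"},"dz":{"type":"number"},"wx":{"type":"number"},"wy":{"type":"number"},"wz":{"type":"number"}}}},"force":{"type":"number"}},"required":["moves"]}

```bash
mkdir -p pics; ls; python3 - <<'E'
from cell import bot
import cv2, pickle
print(bot.get_state(), bot.grasp_offset)
for n in ["scene","side","wrist"]:
    c=bot.camera(n); pickle.dump(c,open(f"pics/{n}0.pkl","wb"))
    cv2.imwrite(f"pics/{n}0.png",c["pixels"][:,:,::-1])
    print(n,c["camera_matrix"].tolist(),c["R"].tolist(),c["t"].tolist())
E
```

```text
pics
{'clock': 0.0, 'joint_positions': array([-1.22952623e+00,  4.94171670e-01,  1.34613585e+00, -4.22004202e-05,
        1.30249194e+00, -9.55172585e-02]), 'joint_velocities': array([-0.00061564, -0.00079425, -0.00060868, -0.00021005, -0.00011543,
       -0.00123041]), 'joint_efforts': array([ 1.07922962e-03, -8.82145071e+01, -3.83861911e+01, -2.76191111e-05,
        9.98433970e-03, -2.06457213e-05]), 'eef_pos': array([ 264.23864418, -565.95172292,  197.0058346 ]), 'ee_rot': array([-1.3840167 ,  0.88243497, -0.88083204]), 'contact_force': array([ 0.7128251 , -0.23678077,  0.03712173]), 'moment': array([0.0267259 , 0.00804089, 0.02789491]), 'opening': 0.99935780105783} 18.700000000000003
scene [[470.1589566960391, 0.0, 321.3240676497441], [0.0, 470.1589566960391, 190.52888937257856], [0.0, 0.0, 1.0]] [[-0.8710703683134036, -0.4910396031748511, -0.010794515284922507], [-0.2527689217162542, 0.46702185744294383, -0.8473478960172999], [0.42112264918994075, -0.7353711258843576, -0.5309284523877194]] [516.8349190908053, 259.4495562088532, 1245.48785409961]
side [[480.30948013931794, 0.0, 317.56082857697476], [0.0, 480.30948013931794, 203.01399848843636], [0.0, 0.0, 1.0]] [[-0.9708520775045613, -0.23931112789206263, -0.013282607880483771], [-0.13856092964780084, 0.6056151178089046, -0.7836014279316009], [0.1955686896724909, -0.7589206237468684, -0.6211218676487325]] [577.3909159423007, 155.1954705771519, 1166.6514638706285]
wrist [[329.6328802541655, 0.0, 316.64673026017164], [0.0, 329.6328802541655, 200.0914079166319], [0.0, 0.0, 1.0]] [[0.42343078613904106, -0.9059276303674872, -0.0012238817036935243], [-0.8617008633622594, -0.4031754093407993, 0.3080928616239224], [-0.2796032750709694, -0.1294013826805182, -0.9513555017604931]] [-624.7340739604949, -40.94871260266293, 380.7207075071134]
```

View pics/scene0.png

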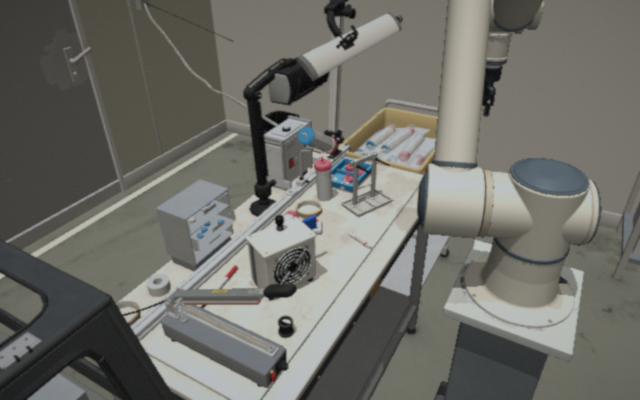

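View pics/side0.png

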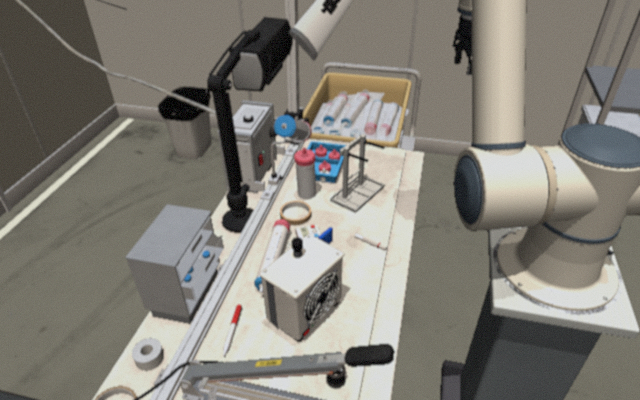

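View pics/wrist0.png

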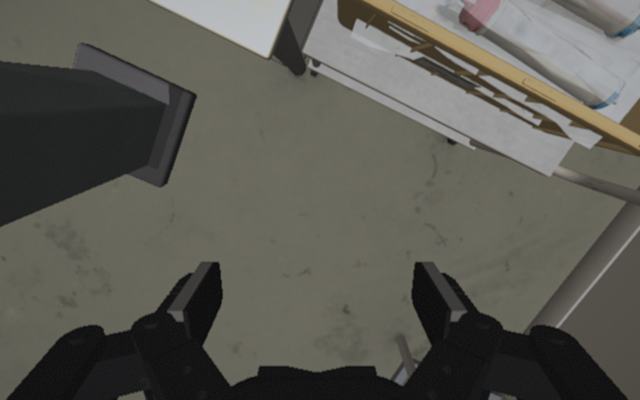

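The scene picture shows the blower at about (283,255), with its knob at (280,222) and its tab at (310,222). The stand is at (367,190) and the canister at (323,180). The side picture shows the knob at (297,246), the tab at (325,235) and the stand at (357,175). I'll enlarge both.

```bash
cat > h.py <<'E'
import numpy as np,pickle,cv2
def load(n): return pickle.load(open(f"pics/{n}.pkl","rb"))
def cloud(c):
    z=c["z_map"].astype(float);K=c["camera_matrix"];v,u=np.mgrid[:400,:640]
    p=np.stack([(u-K[0,2])/K[0,0]*z,(v-K[1,2])/K[1,1]*z,z],-1)
    return (p-c["t"])@c["R"]
def proj(c,X):
    p=np.atleast_2d(X)@c["R"].T+c["t"]; q=p@c["camera_matrix"].T
    return q[:,:2]/q[:,2:]
def crop(c,u0,u1,v0,v1,s,name):
    im=cv2.resize(c["pixels"][v0:v1,u0:u1,::-1],None,fx=s,fy=s,interpolation=cv2.INTER_CUBIC)
    for u in range(u0-u0%-10,u1,10):
        cv2.putText(im,str(u),((u-u0)*s,8),0,.3,(0,0,255));im[:4,(u-u0)*s]=(0,0,255)
    for v in range(v0-v0%-10,v1,10): cv2.putText(im,str(v),(0,(v-v0)*s+4),0,.3,(0,0,255))
    cv2.imwrite(f"pics/{name}.png",im)
E
python3 - <<'E'
from h import *
c=load("side0");crop(c,250,400,130,340,3,"cs"); crop(c,255,350,225,340,5,"cs2")
for n in["scene0","side0"]:
    c=load(n);P=cloud(c);print(n)
    m=(P[...,2]>-20)&(P[...,2]<230)&(P[...,0]>250)&(P[...,0]<1000)&(abs(P[...,1])<700)
    h=np.histogram(P[m][:,2],bins=range(-20,231,4));print([(int(b),int(a)) for a,b in zip(*h) if a>40])
c=load("scene0");crop(c,240,330,205,300,6,"cc")
E
```

```text
scene0
[(-20, 229), (-16, 828), (-12, 6349), (-8, 2907), (-4, 5199), (0, 9964), (4, 1445), (8, 782), (12, 1047), (16, 1371), (20, 1494), (24, 501), (28, 623), (32, 654), (36, 472), (40, 421), (44, 358), (48, 368), (52, 588), (56, 1989), (60, 876), (64, 620), (68, 860), (72, 271), (76, 234), (80, 513), (84, 492), (88, 314), (92, 316), (96, 303), (100, 285), (104, 249), (108, 283), (112, 296), (116, 295), (120, 320), (124, 295), (128, 373), (132, 617), (136, 383), (140, 366), (144, 277), (148, 272), (152, 682), (156, 1211), (160, 292), (164, 215), (168, 244), (172, 202), (176, 213), (180, 408), (184, 1222), (188, 213), (192, 320), (196, 376), (200, 228), (204, 105), (208, 93), (212, 77), (216, 89), (220, 100), (224, 84)]
side0
[(-20, 107), (-16, 1577), (-12, 9254), (-8, 2034), (-4, 9676), (0, 9813), (4, 1351), (8, 1128), (12, 1427), (16, 2274), (20, 1913), (24, 585), (28, 658), (32, 597), (36, 494), (40, 552), (44, 425), (48, 289), (52, 365), (56, 699), (60, 423), (64, 748), (68, 601), (72, 265), (76, 322), (80, 810), (84, 555), (88, 444), (92, 435), (96, 417), (100, 412), (104, 348), (108, 380), (112, 421), (116, 427), (120, 424), (124, 443), (128, 588), (132, 850), (136, 528), (140, 517), (144, 323), (148, 374), (152, 1794), (156, 1523), (160, 375), (164, 349), (168, 363), (172, 303), (176, 345), (180, 1058), (184, 2328), (188, 257), (192, 484), (196, 616), (200, 319), (204, 175), (208, 153), (212, 168), (216, 181), (220, 158), (224, 178)]
```

View pics/cs.png

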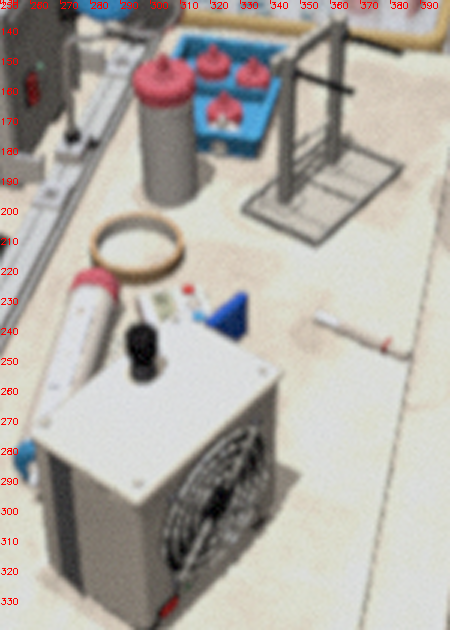

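View pics/cc.png

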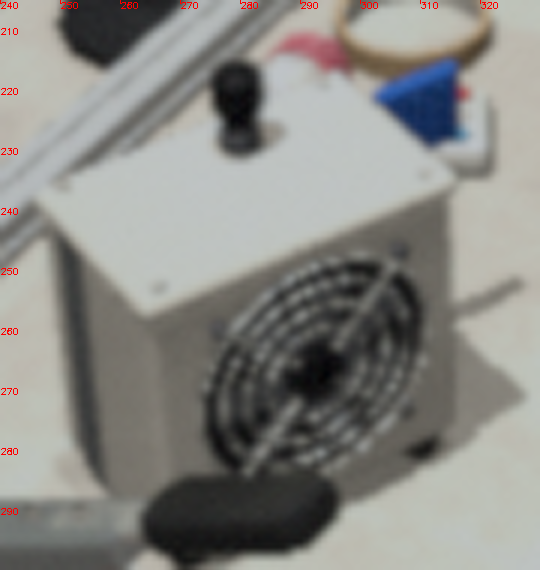

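View pics/cs2.png

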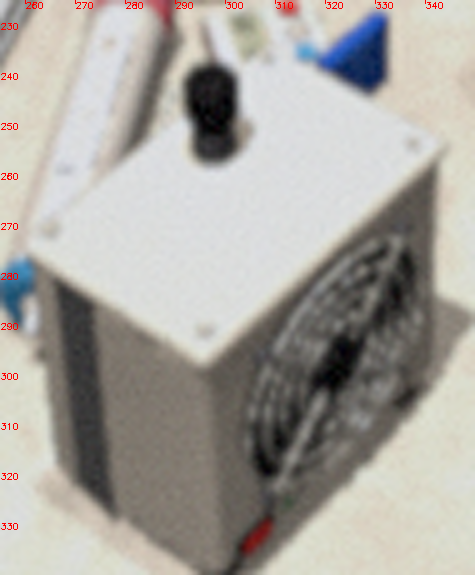

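```bash
python3 - <<'E'
from h import *
for n in["scene0","side0"]:
    c=load(n);P=cloud(c);print(n)
    def rep(name,m,rect=True):
        q=P[m]
        if len(q)<5: print(name,len(q));return
        print(name,len(q),"mean",q.mean(0).round(1),"med",np.median(q,0).round(1))
        if rect: print("   rect",cv2.minAreaRect(q[:,:2].astype(np.float32)))
        return q
    X,Y,Z=P[...,0],P[...,1],P[...,2]
    reg=np.zeros((400,640),bool)
    if n=="side0": reg[230:340,255:345]=1
    else: reg[215:300,240:318]=1
    m=reg&(Z>150)&(Z<162)&(c["pixels"].min(-1)>140)
    q=rep("roof",cv2.erode(m.astype(np.uint8),np.ones((2,2)))>0)
    m=reg&(Z>162)&(Z<230); rep("knob",m&(c["pixels"].max(-1)<90),0); 
    q=P[m&(Z>190)]; print("knobtop",q.mean(0) if len(q) else 0, np.sort(q[:,2])[-5:])
    px=c["pixels"].astype(int); b=(px[...,2]>px[...,0]+60)&(X>300)&(X<900)&(Z>95)&(Z<165)
    q=rep("tab",b&reg|b&np.roll(reg,15,1)); 
    if q is not None: print(np.percentile(q,[2,50,98],axis=0).round(1))
    reg=np.zeros((400,640),bool)
    if n=="side0": reg[130:215,325:390]=1
    else: reg[145:220,338:398]=1
    m=reg&(Z>5)&(Z<18)
    rep("tray",m)
    m=reg&(Z>60)&(Z<185)&(X<800);rep("uprights",m)
    print(np.percentile(P[m],[1,50,99],axis=0).round(1))
    m=reg&(px.max(-1)<70)&(Z>120)&(X<800);q=rep("dark",m)
    for v,u in np.argwhere(m): print((int(u),int(v)),P[v,u].round(0).tolist(),end=" ")
c=load("scene0");crop(c,335,400,145,220,8,"cst");c=load("side0");crop(c,325,390,130,215,7,"cst2")
E
```

```text
scene0
roof 1263 mean [551.7 280.7 156.8] med [550.1 283.7 156.8]
   rect ((553.9185791015625, 275.3083190917969), (151.61944580078125, 95.59988403320312), 64.28658294677734)
knob 158 mean [526.5 359.6 196. ] med [564.3 262.4 196.8]
knobtop [478.63780004 476.59166183 214.05496785] [229.16204333 229.295513   229.62685773 229.68112582 229.69025439]
tab 100 mean [529.3 171.6 146.6] med [528.3 171.1 148.5]
   rect ((530.3246459960938, 172.38577270507812), (41.7726936340332, 12.892862319946289), 70.50370788574219)
[[522.4 154.4 125.1]
 [528.3 171.1 148.5]
 [539.5 187.9 158.2]]
tray 720 mean [ 573.8 -238.9   10.1] med [ 554.9 -219.2    9.4]
   rect ((586.9461059570312, -324.36114501953125), (207.0013885498047, 504.6770935058594), 27.691173553466797)
uprights 510 mean [ 529.2 -180.4  131.9] med [ 531.6 -184.5  149.5]
   rect ((508.46832275390625, -170.03598022460938), (111.53253173828125, 86.08488464355469), 62.61834716796875)
[[ 460.8 -228.7   61.4]
 [ 531.6 -184.5  149.5]
 [ 561.  -122.8  175.4]]
dark 41 mean [ 513.8 -152.7  158.4] med [ 511.  -137.9  158.2]
   rect ((501.082275390625, -1
[... 3540 characters left out ...]
44.0, -141.0, 157.0] (349, 155) [541.0, -141.0, 157.0] (352, 155) [532.0, -139.0, 159.0] (347, 156) [546.0, -141.0, 153.0] (359, 157) [512.0, -130.0, 162.0] (360, 157) [510.0, -131.0, 161.0] (359, 158) [512.0, -129.0, 159.0] (360, 158) [509.0, -127.0, 161.0] (361, 158) [506.0, -125.0, 163.0] (362, 158) [504.0, -126.0, 162.0] (363, 158) [501.0, -128.0, 162.0] (360, 159) [508.0, -123.0, 160.0] (361, 159) [506.0, -124.0, 160.0] (362, 159) [503.0, -123.0, 161.0] (363, 159) [501.0, -128.0, 158.0] (364, 159) [498.0, -124.0, 161.0] (362, 160) [503.0, -122.0, 159.0] (363, 160) [500.0, -122.0, 159.0] (364, 160) [498.0, -123.0, 159.0] (365, 160) [495.0, -123.0, 159.0] (366, 160) [492.0, -119.0, 162.0]
```

View pics/cst.png

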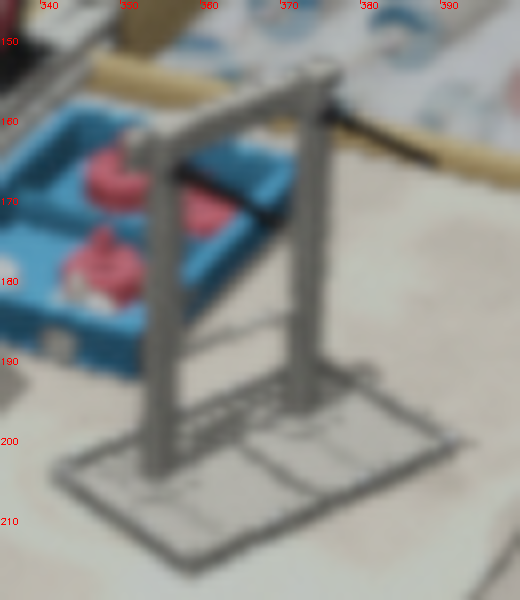

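View pics/cst2.png

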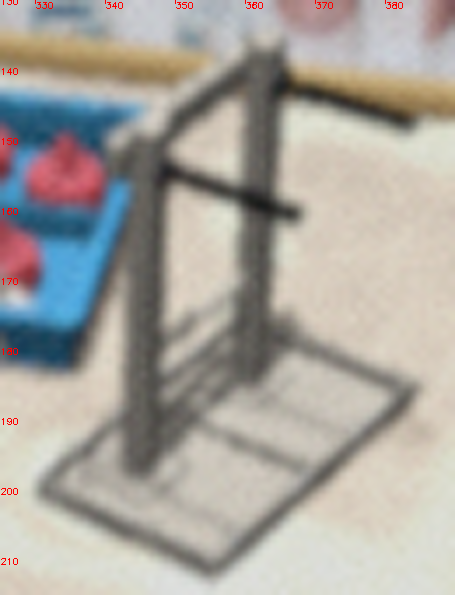

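```bash
cat > fit.py <<'E'
from h import *
from scipy.optimize import least_squares
sc,si=load("scene0"),load("side0")
def T(p,L): 
    x,y,a=p;R=np.array([[np.cos(a),-np.sin(a),0],[np.sin(a),np.cos(a),0],[0,0,1]]);return np.asarray(L,float)@R.T+[x,y,0]
def fit(name,L,us,uc,p0):
    for nm,cs in [("side",[(si,us)]),("scene",[(sc,uc)]),("both",[(si,us),(sc,uc)])]:
        f=lambda p:np.concatenate([(proj(c,T(p,L))-u).ravel()[~np.isnan(np.asarray(u,float)).ravel()] for c,u in cs])
        r=least_squares(f,p0,x_scale=[100,100,1],loss="soft_l1"); print(name,nm,r.x[:2].round(1),np.degrees(r.x[2]).round(2),"rms px",np.sqrt((r.fun**2).mean()).round(2),f(r.x).round(1))
    return r.x
n=np.nan
B=[[-49.5,77,156],[-49.5,-77,156],[49.5,77,156],[49.5,-77,156]]
if __name__=="__main__":
    b=fit("blower",B,[[296,297.4],[343.4,255],[260.6,274],[n,n]],[[265,258.3],[315.8,235.3],[246.7,238.3],[297.5,219.2]],[555,275,-.45])
    pg=[[-32,0,158],[32,0,155],[-32,-80,158],[32,-80,155]]
    fit("pegs",pg,[[367.6,160.6],[348.6,154.3],[383.9,147.7],[365.4,142]],[[370.4,172.3],[355.6,166],[389.4,165.3],[375.6,158.8]],[515,-135,-.45])
    tr=[[-45,75,6],[-45,-75,6],[45,75,6],[45,-75,6]]
    fit("tray",tr,[[355.4,211.9],[384.3,185.4],[330.7,200],[n,n]],[[358.8,216.3],[392.5,200.6],[341.9,204.4],[n,n]],[515,-170,-.45])
    print("knob?",proj(si,T(b,[[0,0,183],[0,0,197]])),T(b,[[20,0,183],[20,-103,135]]))
E
python3 fit.py
```

```text
blower side [555.1 274. ] -25.93 rms px 1.46 [ 0.   1.   2.3 -1.6 -1.9 -0.2]
blower scene [549.7 276.3] -25.74 rms px 1.14 [-0.1  0.5  2.4  0.4 -0.9 -0.3 -0.2 -1.8]
blower both [552.3 275. ] -26.59 rms px 1.49 [ 0.7  1.6  3.8 -0.7 -0.9  0.1 -1.1 -0.3  1.8  0.2 -1.3 -1.2 -0.3 -2.2]
pegs side [ 515.9 -135.5] -25.0 rms px 0.45 [ 0.3  0.4 -0.5 -0.4  0.6  0.4 -0.4 -0.4]
pegs scene [ 515.9 -135.4] -24.02 rms px 0.5 [-0.2  0.6  1.2 -0.2 -0.4 -0.1 -0.2 -0.3]
pegs both [ 515.9 -135.4] -24.53 rms px 0.49 [ 0.4  0.4 -0.6 -0.4  0.5  0.3 -0.7 -0.4 -0.3  0.6  1.2 -0.2 -0.3  0.1
  0.  -0.2]
tray side [ 518.6 -179.5] -23.59 rms px 0.48 [ 0.7 -0.2  0.   0.5 -0.8 -0.2]
tray scene [ 516. -179.] -23.69 rms px 0.21 [ 0.3  0.1  0.1  0.1 -0.3 -0.2]
tray both [ 517.5 -179.5] -23.51 rms px 0.46 [ 1.1 -0.2  0.4  0.5 -0.4 -0.1 -0.  -0.1 -0.3 -0.1 -0.6 -0.4]
knob? [[303.92922195 254.37333712]
 [303.70894111 249.2623992 ]] [[570.15485692 266.06367885 183.        ]
 [524.05399055 173.95662092 135.        ]]
```

```bash
python3 - <<'E'
from h import *
from scipy.spatial.transform import Rotation as R
print(R.from_rotvec([-1.3840167 ,  0.88243497, -0.88083204]).as_matrix().round(3))
for n in["scene0","side0"]:
    c=load(n);P=cloud(c)
    u,v={"scene0":(279,218),"side0":(297,245)}[n]
    K=c["camera_matrix"];d=c["R"].T@np.linalg.inv(K)@[u,v,1];C=-c["R"].T@c["t"]
    print(n,"cam",C.round(0),"knob@183",(C+d*(183-C[2])/d[2]).round(1))
    X,Y,Z=P[...,0],P[...,1],P[...,2]
    for y0 in range(-400,500,100):
      for x0 in range(300,900,100):
        m=(Z>60)&(Z<900)&(X>x0)&(X<x0+100)&(Y>y0)&(Y<y0+100)
        if m.sum()>5: print(x0,y0,int(m.sum()),np.percentile(Z[m],[2,98]).round(0).tolist(),end=" | ")
      print()
E
```

```text
[[ 0.423 -0.     0.906]
 [-0.906  0.001  0.423]
 [-0.001 -1.     0.   ]]
scene0 cam [  -9. 1049.  887.] knob@183 [580.  242.3 183. ]
500 -400 176 [492.0, 524.0] | 600 -400 176 [522.0, 603.0] | 700 -400 160 [93.0, 384.0] | 800 -400 12 [72.0, 445.0] | 
400 -300 18 [155.0, 161.0] | 500 -300 405 [63.0, 558.0] | 600 -300 589 [138.0, 622.0] | 700 -300 159 [119.0, 619.0] | 800 -300 518 [65.0, 209.0] | 
300 -200 51 [632.0, 678.0] | 400 -200 22 [155.0, 164.0] | 500 -200 698 [64.0, 560.0] | 600 -200 1078 [66.0, 594.0] | 700 -200 881 [79.0, 462.0] | 800 -200 1360 [64.0, 408.0] | 
300 -100 11 [613.0, 644.0] | 500 -100 286 [492.0, 524.0] | 600 -100 370 [231.0, 544.0] | 700 -100 938 [85.0, 447.0] | 800 -100 510 [69.0, 453.0] | 
500 0 201 [492.0, 523.0] | 600 0 198 [516.0, 544.0] | 700 0 172 [61.0, 419.0] | 800 0 1027 [72.0, 421.0] | 
500 100 176 [117.0, 159.0] | 700 100 103 [81.0, 187.0] | 800 100 102 [83.0, 187.0] | 
400 200 442 [62.0, 158.0] | 500 200 1242 [68.0, 197.0] | 600 200 46 [154.0, 160.0] | 700 200 642 [65.0, 187.0] | 800 200 1104 [82.0, 188.0] | 
500 300 1385 [64.0, 159.0] | 600 300 22
[... 465 characters left out ...]
0, 547.0] | 600 -200 1078 [64.0, 542.0] | 700 -200 1196 [85.0, 463.0] | 800 -200 1590 [65.0, 461.0] | 
500 -100 314 [494.0, 522.0] | 600 -100 538 [232.0, 543.0] | 700 -100 1488 [168.0, 448.0] | 800 -100 778 [73.0, 453.0] | 
500 0 254 [492.0, 522.0] | 600 0 329 [512.0, 543.0] | 700 0 227 [61.0, 417.0] | 800 0 1738 [69.0, 422.0] | 
500 100 210 [119.0, 158.0] | 700 100 81 [82.0, 185.0] | 800 100 94 [90.0, 187.0] | 
400 200 432 [62.0, 158.0] | 500 200 1884 [73.0, 197.0] | 600 200 98 [154.0, 158.0] | 700 200 1119 [81.0, 186.0] | 800 200 1749 [82.0, 187.0] | 
500 300 2105 [63.0, 158.0] | 600 300 511 [63.0, 158.0] | 700 300 929 [69.0, 186.0] | 800 300 2837 [64.0, 187.0] | 
600 400 12 [67.0, 96.0] |
```

```bash
python3 - <<'E'
from h import *
for n in["scene0","side0"]:
    c=load(n);P=cloud(c)
    X,Y,Z=P[...,0],P[...,1],P[...,2]
    for y0 in range(-450,150,50):
        m=(Z>400)&(Z<900)&(X>250)&(X<800)&(Y>y0)&(Y<y0+50)
        if m.sum()>5:
            q=P[m];i=np.argsort(q[:,0])[:: max(1,len(q)//5)]
            print(n,y0,m.sum(),q[i].round(0).astype(int).tolist())
    v,u=np.argwhere((Z>400)&(Z<900)&(X>300)&(X<800)&(Y>-450)&(Y<150)).T
    print(u.min(),u.max(),v.min(),v.max())
    print([ (uv,P[uv[1],uv[0]].round(0).tolist()) for uv in ([(395,20),(350,45),(310,65),(280,85),(340,10),(335,90)] if n=="scene0" else [(340,10),(310,35),(265,70)])])
crop(load("scene0"),230,560,0,130,2,"lamp")
E
```

```text
scene0 -450 257 [[579, -405, 494], [590, -447, 512], [605, -406, 526], [629, -418, 543], [763, -435, 530], [790, -436, 477]]
scene0 -400 178 [[250, -364, 574], [583, -351, 496], [590, -366, 511], [601, -389, 523], [612, -397, 536], [628, -398, 544]]
scene0 -350 207 [[250, -350, 621], [585, -316, 492], [595, -329, 518], [605, -314, 527], [620, -315, 540], [677, -322, 604]]
scene0 -300 411 [[579, -297, 494], [596, -251, 521], [632, -272, 596], [657, -263, 590], [670, -257, 604], [704, -270, 622]]
scene0 -250 274 [[579, -245, 501], [589, -203, 507], [599, -245, 519], [669, -234, 611], [682, -246, 619], [699, -229, 615]]
scene0 -200 623 [[571, -178, 546], [587, -183, 562], [597, -153, 537], [644, -176, 583], [740, -165, 408], [795, -153, 463]]
scene0 -150 675 [[250, -100, 680], [588, -123, 556], [604, -108, 525], [740, -101, 411], [764, -114, 444]]
scene0 -100 1629 [[250, -97, 684], [266, -59, 603], [282, -54, 570], [580, -98, 498], [746, -77, 408], [798, -57, 434]]
scene0 -50 951 [[250, -20, 534], [259, -15, 503], [267, -18, 506], [277, -32, 514], [597, -6, 520], [800, -28, 427]]
scene0
[... 1030 characters left out ...]
61, -190, 445], [799, -170, 461]]
side0 -150 777 [[581, -113, 495], [597, -115, 519], [622, -146, 540], [747, -108, 434], [778, -144, 450], [800, -109, 456]]
side0 -100 1298 [[257, -50, 589], [292, -66, 549], [605, -66, 527], [750, -74, 432], [778, -74, 404], [800, -60, 441]]
side0 -50 1940 [[250, -7, 513], [260, -14, 519], [269, -36, 547], [276, -30, 516], [585, -16, 498]]
side0 0 955 [[250, 30, 415], [257, 11, 452], [265, 5, 444], [593, 47, 514], [617, 23, 537]]
side0 50 176 [[582, 52, 497], [592, 53, 509], [600, 51, 525], [608, 51, 526], [616, 50, 521], [631, 51, 540]]
220 352 0 89
[((340, 10), [587.0, -216.0, 507.0]), ((310, 35), [600.0, 12.0, 525.0]), ((265, 70), [736.0, -81.0, 402.0])]
```

View pics/lamp.png

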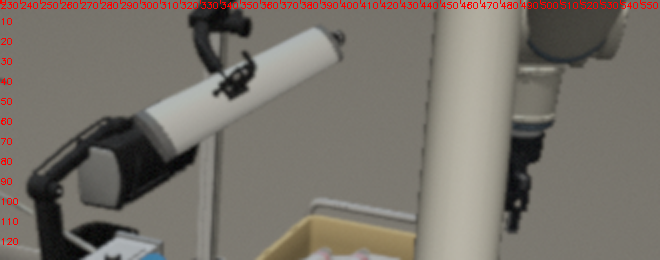

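```bash
cat > d.py <<'E'
import numpy as np
from scipy.spatial.transform import Rotation as R
from cell import bot
def deltas(wps,pos=None,rot=None):
    s=bot.get_state();M=R.from_rotvec(s["ee_rot"]).as_matrix()
    p=s["eef_pos"] if pos is None else np.array(pos)
    print("t",round(s["clock"],2),"pos",s["eef_pos"].round(1),"F",s["contact_force"].round(1),"open",round(float(s["opening"]),3))
    print("jaw yaw",np.degrees(np.arctan2(M[1,0],M[0,0])).round(2),"tooly",M[:,1].round(4))
    for w in wps:
        print(w,"->",(M.T@(np.array(w[:3])-p)).round(1))
E
python3 -c "
from d import *
deltas([(300,-350,285),(430,-50,285),(480,160,290)])"
```

```text
t 0.15 pos [ 264.3 -566.   197.1] F [ 0.8 -0.3 -0.1] open 1.002
jaw yaw -64.98 tooly [-3.e-04  9.e-04 -1.e+00]
(300, -350, 285) -> [-180.7  -87.7  123.7]
(430, -50, 285) -> [-397.6  -87.5  368.4]
(480, 160, 290) -> [-566.7  -92.3  502.6]
```

Call:
send_rows(moves=[{"dx":-30,"dy":-15,"dz":20},{"dx":-60,"dy":-30,"dz":41},{"dx":-90,"dy":-45,"dz":62},{"dx":-120,"dy":-60,"dz":82},{"dx":-150,"dy":-75,"dz":103},{"dx":-181,"dy":-88,"dz":124,"wy":-6},{"dx":-207,"dy":-88,"dz":153,"wy":-12},{"dx":-234,"dy":-88,"dz":183,"wy":-18},{"dx":-261,"dy":-88,"dz":214,"wy":-24},{"dx":-288,"dy":-88,"dz":245,"wy":-30}])

```text
invalid input
```

```bash
python3 -c "
from d import *
deltas([(430,-50,285),(480,160,290),(540,200,300)])"
```

```text
t 0.15 pos [ 264.3 -566.   197.1] F [ 0.8 -0.3 -0.1] open 1.002
jaw yaw -64.98 tooly [-3.e-04  9.e-04 -1.e+00]
(430, -50, 285) -> [-397.6  -87.5  368.4]
(480, 160, 290) -> [-566.7  -92.3  502.6]
(540, 200, 300) -> [-577.6 -102.3  573.9]
```

Call:
send_rows(moves=[{"dx":-30,"dy":-15,"dz":20,"wx":0,"wy":0,"wz":0,"claw":85},{"dx":-60,"dy":-30,"dz":41,"wx":0,"wy":0,"wz":0,"claw":85},{"dx":-90,"dy":-45,"dz":62,"wx":0,"wy":0,"wz":0,"claw":85},{"dx":-120,"dy":-60,"dz":82,"wx":0,"wy":0,"wz":0,"claw":85},{"dx":-150,"dy":-75,"dz":103,"wx":0,"wy":0,"wz":0,"claw":85},{"dx":-181,"dy":-88,"dz":124,"wx":0,"wy":-6,"wz":0,"claw":85},{"dx":-207,"dy":-88,"dz":153,"wx":0,"wy":-12,"wz":0,"claw":85},{"dx":-234,"dy":-88,"dz":183,"wx":0,"wy":-18,"wz":0,"claw":85},{"dx":-261,"dy":-88,"dz":214,"wx":0,"wy":-24,"wz":0,"claw":85},{"dx":-288,"dy":-88,"dz":245,"wx":0,"wy":-30,"wz":0,"claw":85}], force=60)

```text
clock: 0.98
eef_pos: [364.6, -199.9, 285.7]
ee_rot: [-1.518, 0.474, -0.475]
contact_force: [0.8, -0.6, -0.1]
opening: 0.997
```

```bash
python3 -c "
from d import *
deltas([(430,-50,285),(480,160,290),(540,200,300)])"
```

```text
t 0.98 pos [ 364.6 -199.9  285.7] F [ 0.8 -0.6 -0.1] open 0.997
jaw yaw -34.72 tooly [ 3.e-04 -2.e-04 -1.e+00]
(430, -50, 285) -> [-31.7   0.7 160.4]
(480, 160, 290) -> [-110.2   -4.3  361.5]
(540, 200, 300) -> [-83.6 -14.3 428.6]
```

Call:
send_rows(moves=[{"dx":-8,"dy":0,"dz":40,"wx":0,"wy":-3,"wz":0,"claw":85},{"dx":-16,"dy":0,"dz":80,"wx":0,"wy":-6,"wz":0,"claw":85},{"dx":-24,"dy":0,"dz":120,"wx":0,"wy":-9,"wz":0,"claw":85},{"dx":-32,"dy":0,"dz":160,"wx":0,"wy":-9,"wz":0,"claw":85},{"dx":-48,"dy":-1,"dz":198,"wx":0,"wy":-9,"wz":0,"claw":85},{"dx":-63,"dy":-2,"dz":236,"wx":0,"wy":-9,"wz":0,"claw":85},{"dx":-79,"dy":-3,"dz":274,"wx":0,"wy":-9,"wz":0,"claw":85},{"dx":-95,"dy":-4,"dz":312,"wx":0,"wy":-9,"wz":0,"claw":85},{"dx":-110,"dy":-4,"dz":350,"wx":0,"wy":-9,"wz":0,"claw":85},{"dx":-100,"dy":-8,"dz":388,"wx":0,"wy":-9,"wz":0,"claw":85}])

```text
clock: 1.82
eef_pos: [502.3, 177.1, 293.3]
ee_rot: [-1.542, 0.356, -0.352]
contact_force: [1.9, -0.3, 0.6]
opening: 0.996
```

Call:
send_rows(moves=[{"dx":10,"dy":-3,"dz":28,"wx":0,"wy":0,"wz":0,"claw":85},{"dx":10,"dy":-3,"dz":28,"wx":0,"wy":0,"wz":0,"claw":85},{"dx":10,"dy":-3,"dz":28,"wx":0,"wy":0,"wz":0,"claw":85}])

```text
clock: 2.07
eef_pos: [526.6, 195.3, 295.9]
ee_rot: [-1.542, 0.355, -0.354]
contact_force: [0.8, -0.2, -1.0]
opening: 0.996
```

```bash
python3 -c "
from d import *
from h import *
deltas([(573,253,280)])
c=bot.camera('wrist');pickle.dump(c,open('pics/w1.pkl','wb'));cv2.imwrite('pics/w1.png',c['pixels'][:,:,::-1])
print((-c['R'].T@c['t']).round(1))
"
```

```text
t 2.07 pos [526.6 195.3 295.9] F [ 0.8 -0.2 -1. ] open 0.996
jaw yaw -25.88 tooly [-9.e-04 -2.e-04 -1.e+00]
(573, 253, 280) -> [16.5 15.8 72.2]
[561.1 265.9 472.8]
```

View pics/w1.png

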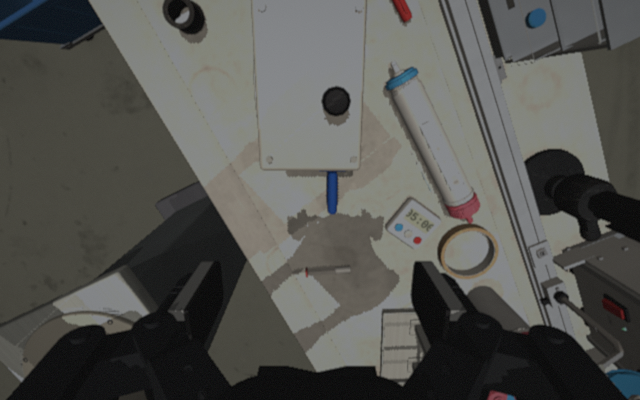

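```bash
python3 - <<'E'
from h import *
c=load("w1");crop(c,240,380,60,230,4,"w1c")
g=cv2.cvtColor(c["pixels"],cv2.COLOR_RGB2GRAY)
E
```

```text
(no output)
```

View pics/w1c.png

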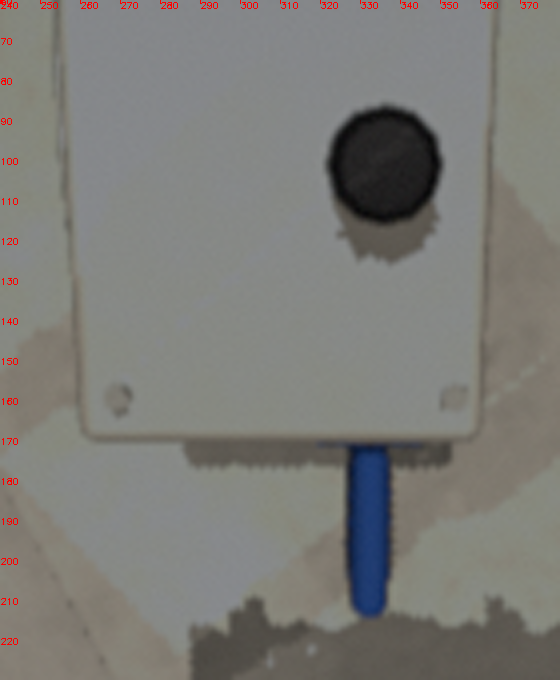

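```bash
cat >> h.py <<'E'
def ray(c,u,v,z):
    d=c["R"].T@np.linalg.inv(c["camera_matrix"])@[u,v,1];C=-c["R"].T@c["t"]
    return C+d*(z-C[2])/d[2]
E
python3 - <<'E'
from h import *
c=load("w1")
k=ray(c,336.2,100.8,197);print("knob",k.round(1), "depthz",cloud(c)[95:106,331:342,2].mean())
a=ray(c,332.5,213,156);b=ray(c,332.2,171,156);print("tab tip/base",a.round(1),b.round(1),np.linalg.norm(a-b),np.degrees(np.arctan2(*(b-a)[:2])))
l=ray(c,260,169.2,156);r=ray(c,360.5,169.2,156);print("edge",l.round(1),r.round(1),np.linalg.norm(l-r),np.degrees(np.arctan2(*(r-l)[1::-1])))
for u,v in[(300,140),(332,190)]: print(cloud(c)[v,u])
E
python3 -c "
from d import *
"
```

```text
knob [572.4 253.9 197. ] depthz 200.3937302380386
tab tip/base [524.5 154.  156. ] [542.8 193.9 156. ] 43.94003124222611 24.6219631992326
edge [479.9 226.4 156. ] [568.6 183.5 156. ] 98.55957016370326 -25.84187352931006
[528.13210859 234.87387613 157.59808713]
[534.50313754 176.66558919 156.89504347]
```

```bash
python3 -c "
from d import *
deltas([(572.4,253.9,250),(572.4,253.9,167)])"
```

```text
t 2.12 pos [525.9 194.4 296. ] F [-0.8 -0.3 -0.3] open 0.994
jaw yaw -25.93 tooly [-1.1e-03 -4.0e-04 -1.0e+00]
(572.4, 253.9, 250) -> [15.8 45.9 73.9]
(572.4, 253.9, 167) -> [ 15.9 128.9  73.9]
```

Call:
send_rows(moves=[{"dx":8,"dy":15,"dz":37,"wx":0,"wy":0,"wz":0,"claw":60},{"dx":16,"dy":46,"dz":74,"wx":0,"wy":0,"wz":0,"claw":60},{"dx":16,"dy":80,"dz":74,"wx":0,"wy":0,"wz":0,"claw":60},{"dx":16,"dy":105,"dz":74,"wx":0,"wy":0,"wz":0,"claw":60},{"dx":16,"dy":120,"dz":74,"wx":0,"wy":0,"wz":0,"claw":60},{"dx":16,"dy":128,"dz":74,"wx":0,"wy":0,"wz":0,"claw":60},{"dx":16,"dy":128,"dz":74,"wx":0,"wy":0,"wz":0,"claw":60}])

```text
clock: 2.7
eef_pos: [571.8, 252.7, 167.3]
ee_rot: [-1.543, 0.358, -0.354]
contact_force: [-0.7, -0.4, -1.0]
opening: 0.7
```

```bash
python3 -c "
from d import *
from h import *
deltas([(572.4,253.9,167)])
c=bot.camera('wrist');pickle.dump(c,open('pics/w2.pkl','wb'));cv2.imwrite('pics/w2.png',c['pixels'][:,:,::-1])
"
```

```text
t 2.7 pos [571.8 252.7 167.3] F [-0.7 -0.4 -1. ] open 0.7
jaw yaw -26.02 tooly [-2.8e-03 -9.0e-04 -1.0e+00]
(572.4, 253.9, 167) -> [-0.   0.3  1.3]
```

View pics/w2.png

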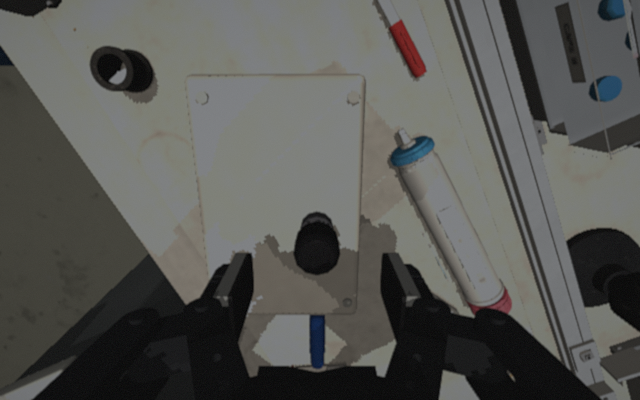

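The knob, at (318,245), is centred between the fingers at (235,285) and (400,285). I'll close and lift.

Call:
send_rows(moves=[{"dx":0,"dy":0,"dz":1,"wx":0,"wy":0,"wz":0,"claw":10},{"dx":0,"dy":0,"dz":1,"wx":0,"wy":0,"wz":0,"claw":10},{"dx":0,"dy":0,"dz":1,"wx":0,"wy":0,"wz":0,"claw":10},{"dx":0,"dy":0,"dz":1,"wx":0,"wy":0,"wz":0,"claw":10},{"dx":0,"dy":0,"dz":1,"wx":0,"wy":0,"wz":0,"claw":10},{"dx":0,"dy":0,"dz":1,"wx":0,"wy":0,"wz":0,"claw":10}], force=50)

```text
clock: 3.25
eef_pos: [573.6, 254.8, 168.9]
ee_rot: [-1.541, 0.355, -0.356]
contact_force: [0.4, 0.5, 1.2]
opening: 0.118
```

Call:
send_rows(moves=[{"dx":0,"dy":0,"dz":0,"wx":0,"wy":0,"wz":0,"claw":10},{"dx":0,"dy":-3,"dz":0,"wx":0,"wy":0,"wz":0,"claw":10},{"dx":0,"dy":-6,"dz":0,"wx":0,"wy":0,"wz":0,"claw":10},{"dx":0,"dy":-9,"dz":0,"wx":0,"wy":0,"wz":0,"claw":10},{"dx":0,"dy":-12,"dz":0,"wx":0,"wy":0,"wz":0,"claw":10},{"dx":0,"dy":-15,"dz":0,"wx":0,"wy":0,"wz":0,"claw":10},{"dx":0,"dy":-15,"dz":0,"wx":0,"wy":0,"wz":0,"claw":10}])

```text
clock: 3.83
eef_pos: [573.9, 254.9, 184.4]
ee_rot: [-1.541, 0.355, -0.356]
contact_force: [0.3, 0.1, 0.8]
opening: 0.119
```

Call:
send_rows(moves=[{"dx":0,"dy":0,"dz":0,"wx":0,"wy":0,"wz":0,"claw":60},{"dx":0,"dy":0,"dz":0,"wx":0,"wy":0,"wz":0,"claw":60},{"dx":0,"dy":0,"dz":0,"wx":0,"wy":0,"wz":0,"claw":60},{"dx":0,"dy":0,"dz":0,"wx":0,"wy":0,"wz":0,"claw":60},{"dx":0,"dy":0,"dz":0,"wx":0,"wy":0,"wz":0,"claw":60}])

```text
clock: 4.25
eef_pos: [573.5, 254.7, 183.5]
ee_rot: [-1.542, 0.356, -0.355]
contact_force: [-0.5, -0.4, 0.9]
opening: 0.701
```

```bash
python3 -c "
from d import *
from h import *
deltas([(572.4,253.9,270),(533.6,174,270),(533.6,174,117)])
for n in ['wrist','side']:
    c=bot.camera(n);pickle.dump(c,open('pics/%s3.pkl'%n,'wb'));cv2.imwrite('pics/%s3.png'%n,c['pixels'][:,:,::-1])
crop(load('side3'),230,390,150,300,5,'s3')
"
```

```text
t 4.25 pos [573.5 254.7 183.5] F [-0.5 -0.4  0.9] open 0.701
jaw yaw -25.97 tooly [-2.e-04 -1.e-04 -1.e+00]
(572.4, 253.9, 270) -> [ -0.6 -86.5  -1.2]
(533.6, 174, 270) -> [ -0.5 -86.5 -90. ]
(533.6, 174, 117) -> [ -0.5  66.5 -90. ]
```

View pics/s3.png

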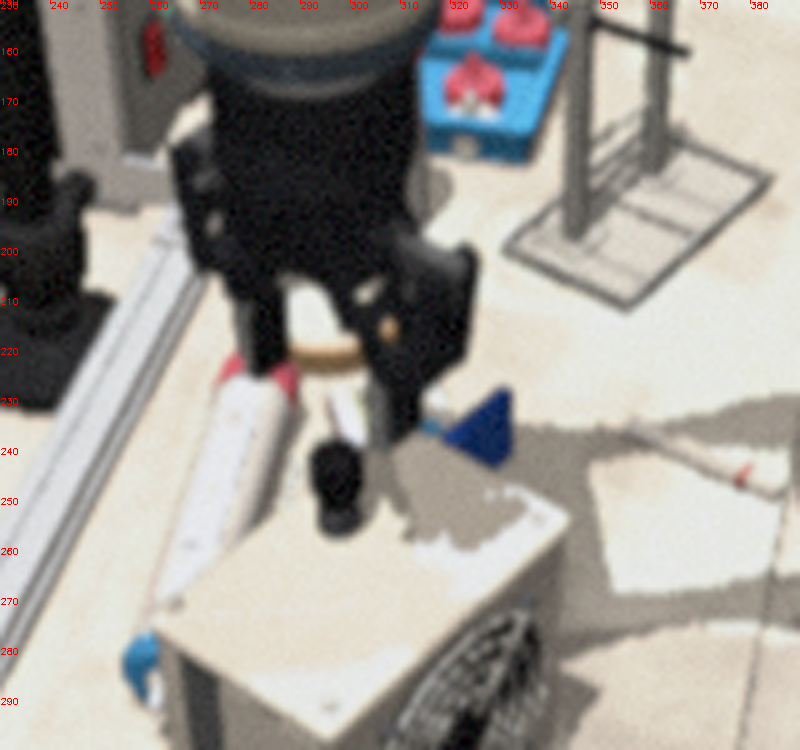

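View pics/wrist3.png

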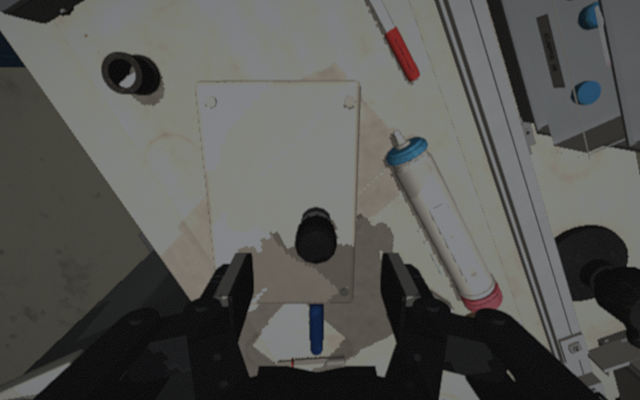

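```bash
python3 - <<'E'
from h import *
c=load("w2");print(proj(c,[[571.8,252.7,167.3],[571.8,252.7,186],[572.4,253.9,197],[572.4,253.9,169]]))
P=cloud(c)
for v,u in[(235,318),(250,318),(262,318),(290,238),(265,240),(300,225),(290,395)]: print(u,v,P[v,u].round(1))
s=load("side0");c3=load("side3")
crop(s,280,320,220,270,8,"k0");crop(c3,280,320,220,270,8,"k3")
print([proj(s,[[572.4,253.9,z]]).round(1).tolist() for z in(156,169,197,213)])
a=cv2.imread("pics/k0.png");b=cv2.imread("pics/k3.png");cv2.imwrite("pics/kk.png",np.hstack([a,b]))
E
```

```text
[[316.50655871 234.56759283]
 [316.40355108 249.01147399]
 [316.35844302 256.55184319]
 [316.52062891 233.64005596]]
318 235 [577.7 263.  194.4]
318 250 [575.1 257.6 198.7]
318 262 [572.  251.3 197.9]
238 290 [548.3 272.3 235.3]
240 265 [547.7 275.9 221.5]
225 300 [546.6 274.7 243.7]
395 290 [602.1 246.  235.1]
[[[297.6, 255.2]], [[297.3, 250.6]], [[296.8, 240.5]], [[296.4, 234.6]]]
```

View pics/kk.png

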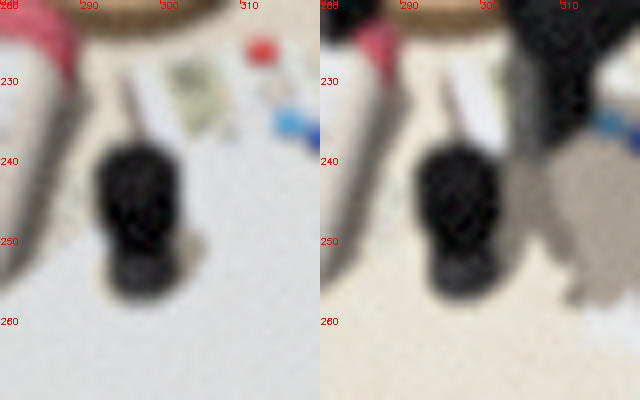

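```bash
python3 - <<'E'
from h import *
a=np.radians(-26);X=np.array([np.cos(a),np.sin(a),0]);Zt=np.array([-np.sin(a),np.cos(a),0])
c=load("w2");t=np.array([571.8,252.7,167.3])
for h in(0,10,20,30,40,50): print(h,[proj(c,t+X*sx*30+Zt*11+[0,0,h]).round(0).tolist() for sx in(-1,1)])
s=load("side3");t=np.array([573.5,254.7,183.5])
for h in(0,10,20,30,40,50): print(h,[proj(s,t+X*sx*35+[0,0,h]).round(0).tolist() for sx in(-1,1)])
P=cloud(s)
for u,v in[(281,222),(282,218),(309,234),(308,225)]:print(u,v,P[v,u].round(0))
E
```

```text
0 [[[264.0, 217.0]], [[369.0, 217.0]]]
10 [[[261.0, 223.0]], [[372.0, 224.0]]]
20 [[[258.0, 231.0]], [[375.0, 231.0]]]
30 [[[255.0, 239.0]], [[378.0, 239.0]]]
40 [[[251.0, 248.0]], [[382.0, 248.0]]]
50 [[[246.0, 259.0]], [[386.0, 259.0]]]
0 [[[310.0, 253.0]], [[284.0, 238.0]]]
10 [[[309.0, 250.0]], [[283.0, 235.0]]]
20 [[[309.0, 246.0]], [[283.0, 231.0]]]
30 [[[309.0, 242.0]], [[283.0, 227.0]]]
40 [[[309.0, 238.0]], [[283.0, 224.0]]]
50 [[[309.0, 235.0]], [[282.0, 220.0]]]
281 222 [605. 249. 236.]
282 218 [603. 247. 245.]
309 234 [540. 277. 241.]
308 225 [540. 283. 269.]
```

```bash
python3 - <<'E'
from h import *
from cell import bot
c=bot.camera('scene');pickle.dump(c,open('pics/scene3.pkl','wb'))
crop(c,210,350,140,260,5,"c3")
E
```

```text
(no output)
```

View pics/c3.png

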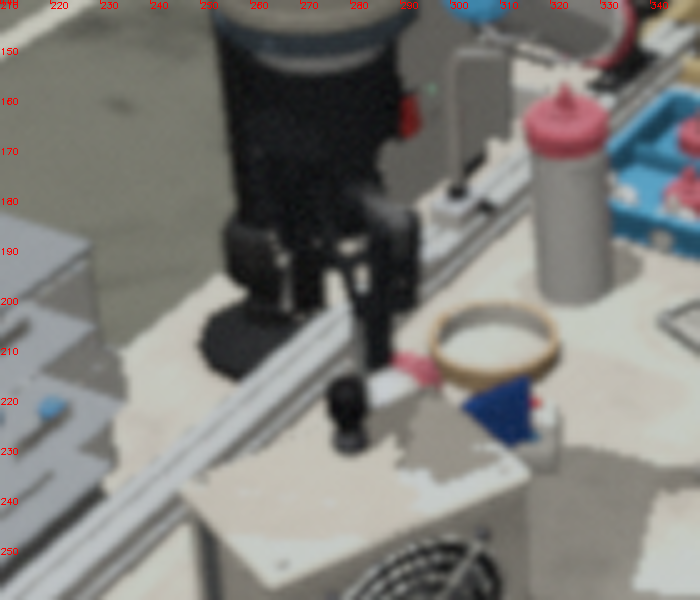

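All three views put the fingertips about 40 mm above where the reported TCP implies, so the fingers closed above the knob. I'll shut the fingers in free air to measure the real tip against the reported TCP.

Call:
send_rows(moves=[{"dx":0,"dy":-20,"dz":0,"wx":0,"wy":0,"wz":0,"claw":0},{"dx":0,"dy":-20,"dz":0,"wx":0,"wy":0,"wz":0,"claw":0},{"dx":0,"dy":-20,"dz":0,"wx":0,"wy":0,"wz":0,"claw":0},{"dx":0,"dy":-20,"dz":0,"wx":0,"wy":0,"wz":0,"claw":0},{"dx":0,"dy":-20,"dz":0,"wx":0,"wy":0,"wz":0,"claw":0},{"dx":0,"dy":-20,"dz":0,"wx":0,"wy":0,"wz":0,"claw":0},{"dx":0,"dy":-20,"dz":0,"wx":0,"wy":0,"wz":0,"claw":0}])

```text
clock: 4.98
eef_pos: [573.3, 254.7, 203.1]
ee_rot: [-1.542, 0.356, -0.355]
contact_force: [0.4, 0.6, 0.2]
opening: -0.002
```

```bash
python3 - <<'E'
from d import *
from h import *
deltas([])
for n in ['wrist','side','scene']:
    c=bot.camera(n);pickle.dump(c,open('pics/%s4.pkl'%n,'wb'))
c=load("side4");crop(c,260,330,190,260,6,"s4");a=cv2.imread("pics/s4.png")
c=load("scene4");crop(c,245,315,160,230,6,"c4");b=cv2.imread("pics/c4.png");cv2.imwrite("pics/t4.png",np.hstack([a,b])[:,:800] if 0 else cv2.resize(np.hstack([a,b]),(800,400)))
crop(load("wrist4"),220,420,200,340,4,"w4")
s=bot.get_state()["eef_pos"]
for n in ['wrist','side','scene']: print(n,[proj(load(n+"4"),s+[0,0,h]).round(1).tolist()[0] for h in (0,20,30,40,50)])
E
```

```text
t 4.98 pos [573.3 254.7 203.1] F [0.4 0.6 0.2] open -0.002
jaw yaw -25.97 tooly [-7.e-04 -2.e-04 -1.e+00]
wrist [[316.7, 234.6], [316.7, 250.1], [316.7, 259.2], [316.7, 269.4], [316.7, 281.0]]
side [[296.0, 238.4], [295.6, 230.9], [295.4, 227.1], [295.2, 223.2], [295.0, 219.3]]
scene [[278.0, 214.7], [277.5, 208.1], [277.2, 204.8], [277.0, 201.5], [276.8, 198.1]]
```

View pics/t4.png

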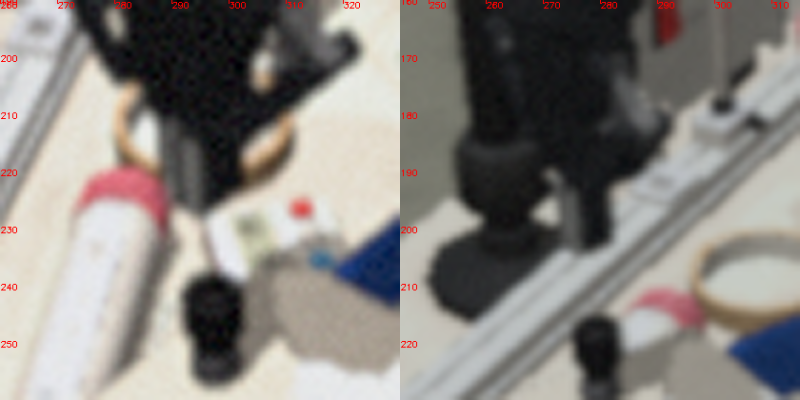

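View pics/w4.png

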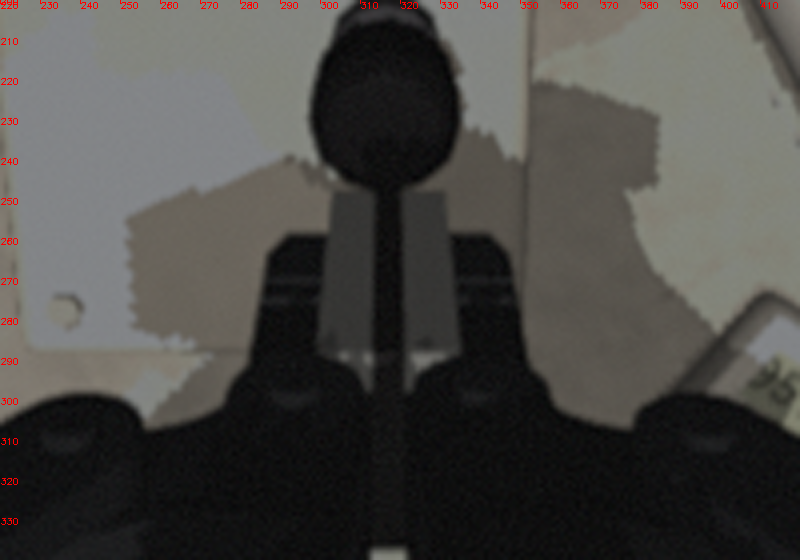

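```bash
python3 - <<'E'
from d import *
from h import *
t=np.array([573.3,254.7,203.1]);a=np.radians(-26);M=np.array([[np.cos(a),np.sin(a),0],[0,0,-1],[-np.sin(a),np.cos(a),0]])
for n,pts in [("wrist4",[(306,248),(306,250),(306,260),(306,275),(325,250),(325,260),(290,262),(340,262)]),("side4",[(295,227),(294,226),(294,225),(294,222),(294,215),(292,212),(298,222)]),("scene4",[(276,203),(276,202),(276,200),(275,195),(279,200)])]:
    P=cloud(load(n))
    for u,v in pts: print(n,u,v,P[v,u].round(0),"tool",(M@(P[v,u]-t)).round(1))
E
```

```text
wrist4 306 248 [574. 266. 242.] tool [ -4.8 -39.   10.5]
wrist4 306 250 [573. 266. 243.] tool [ -4.8 -40.2  10.1]
wrist4 306 260 [574. 266. 254.] tool [ -4.5 -50.5  10.5]
wrist4 306 275 [574. 266. 266.] tool [ -4.1 -62.9  10.6]
wrist4 325 250 [581. 262. 244.] tool [  3.9 -40.5  10.3]
wrist4 325 260 [581. 262. 253.] tool [  3.7 -50.1  10.3]
wrist4 290 262 [565. 266. 248.] tool [-11.9 -44.6   6.3]
wrist4 340 262 [586. 256. 248.] tool [ 10.5 -45.2   6.7]
side4 295 227 [571. 264. 242.] tool [ -5.9 -38.8   7.4]
side4 294 226 [573. 263. 244.] tool [ -3.8 -40.5   7.8]
side4 294 225 [572. 266. 249.] tool [ -6.  -45.7  10. ]
side4 294 222 [572. 265. 256.] tool [ -5.6 -52.4   9. ]
side4 294 215 [571. 267. 275.] tool [ -7.8 -71.9  10.3]
side4 292 212 [574. 267. 282.] tool [ -4.7 -78.6  11.9]
side4 298 222 [564. 266. 258.] tool [-13.6 -55.1   6.4]
scene4 276 203 [571. 263. 244.] tool [ -5.7 -41.2   6.2]
scene4 276 202 [575. 257. 242.] tool [  0.9 -39.2   2.5]
scene4 276 200 [569. 265. 255.] tool [ -8.7 -52.    7.1]
scene4 275 195 [573. 261. 266.] tool [ -3.  -63.2   5.9]
scene4 279 200 [565. 257. 252.] tool [ -8.1 -48.4  -1.5]
```

Call:
send_rows(moves=[{"dx":0,"dy":0,"dz":-1,"wx":0,"wy":0,"wz":0,"claw":65},{"dx":0,"dy":5,"dz":-1,"wx":0,"wy":0,"wz":0,"claw":65},{"dx":0,"dy":10,"dz":-1,"wx":0,"wy":0,"wz":0,"claw":65},{"dx":0,"dy":15,"dz":-1,"wx":0,"wy":0,"wz":0,"claw":65},{"dx":0,"dy":20,"dz":-1,"wx":0,"wy":0,"wz":0,"claw":65},{"dx":0,"dy":25,"dz":-1,"wx":0,"wy":0,"wz":0,"claw":65},{"dx":0,"dy":40,"dz":-1,"wx":0,"wy":0,"wz":0,"claw":65},{"dx":0,"dy":55,"dz":-1,"wx":0,"wy":0,"wz":0,"claw":65},{"dx":0,"dy":68,"dz":-1,"wx":0,"wy":0,"wz":0,"claw":65},{"dx":0,"dy":75,"dz":-1,"wx":0,"wy":0,"wz":0,"claw":65}])

```text
clock: 5.97
eef_pos: [572.3, 253.6, 126.7]
ee_rot: [-1.543, 0.357, -0.354]
contact_force: [-0.2, 0.1, 0.4]
opening: 0.763
```

Call:
send_rows(moves=[{"dx":0,"dy":0,"dz":0,"wx":0,"wy":0,"wz":0,"claw":5},{"dx":0,"dy":0,"dz":0,"wx":0,"wy":0,"wz":0,"claw":5},{"dx":0,"dy":0,"dz":0,"wx":0,"wy":0,"wz":0,"claw":5},{"dx":0,"dy":0,"dz":0,"wx":0,"wy":0,"wz":0,"claw":5},{"dx":0,"dy":0,"dz":0,"wx":0,"wy":0,"wz":0,"claw":5},{"dx":0,"dy":0,"dz":0,"wx":0,"wy":0,"wz":0,"claw":5},{"dx":0,"dy":0,"dz":0,"wx":0,"wy":0,"wz":0,"claw":5}], force=50)

```text
clock: 6.55
eef_pos: [572.6, 254.4, 129.3]
ee_rot: [-1.541, 0.356, -0.355]
contact_force: [-4.3, 4.7, 1.4]
opening: 0.26
```

Call:
send_rows(moves=[{"dx":0,"dy":-2,"dz":0,"wx":0,"wy":0,"wz":0,"claw":5},{"dx":0,"dy":-5,"dz":0,"wx":0,"wy":0,"wz":0,"claw":5},{"dx":0,"dy":-8,"dz":0,"wx":0,"wy":0,"wz":0,"claw":5},{"dx":0,"dy":-11,"dz":0,"wx":0,"wy":0,"wz":0,"claw":5},{"dx":0,"dy":-14,"dz":0,"wx":0,"wy":0,"wz":0,"claw":5},{"dx":0,"dy":-15,"dz":0,"wx":0,"wy":0,"wz":0,"claw":5},{"dx":0,"dy":-15,"dz":0,"wx":0,"wy":0,"wz":0,"claw":5}])

```text
clock: 7.13
eef_pos: [572.7, 254.4, 144.4]
ee_rot: [-1.541, 0.356, -0.355]
contact_force: [-4.9, 3.7, 1.6]
opening: 0.261
```

Call:
send_rows(moves=[{"dx":0,"dy":0,"dz":0,"wx":0,"wy":0,"wz":0,"claw":60},{"dx":0,"dy":0,"dz":0,"wx":0,"wy":0,"wz":0,"claw":60},{"dx":0,"dy":0,"dz":0,"wx":0,"wy":0,"wz":0,"claw":60},{"dx":0,"dy":0,"dz":0,"wx":0,"wy":0,"wz":0,"claw":60},{"dx":0,"dy":-35,"dz":0,"wx":0,"wy":0,"wz":0,"claw":60},{"dx":0,"dy":-70,"dz":0,"wx":0,"wy":0,"wz":0,"claw":60},{"dx":0,"dy":-105,"dz":0,"wx":0,"wy":0,"wz":0,"claw":60},{"dx":0,"dy":-105,"dz":-40,"wx":0,"wy":0,"wz":0,"claw":60},{"dx":0,"dy":-105,"dz":-80,"wx":0,"wy":0,"wz":0,"claw":60},{"dx":0,"dy":-105,"dz":-80,"wx":0,"wy":0,"wz":0,"claw":60}])

```text
clock: 7.97
eef_pos: [535.4, 177.6, 249.2]
ee_rot: [-1.543, 0.357, -0.357]
contact_force: [2.5, 0.4, 0.5]
opening: 0.707
```

```bash
python3 - <<'E'
from d import *
from h import *
deltas([(533.6,174,78)])
for n in ['wrist','side']:
    c=bot.camera(n);pickle.dump(c,open('pics/%s5.pkl'%n,'wb'))
cv2.imwrite('pics/wrist5.png',load("wrist5")['pixels'][:,:,::-1])
a=cv2.imread("pics/k0.png");crop(load("side5"),280,320,220,270,8,"k5");cv2.imwrite("pics/kk5.png",np.hstack([a,cv2.imread("pics/k5.png")]))
E
```

```text
t 7.97 pos [535.4 177.6 249.2] F [2.5 0.4 0.5] open 0.707
jaw yaw -26.07 tooly [-8.0e-04 -1.8e-03 -1.0e+00]
(533.6, 174, 78) -> [ -0.  171.2  -3.7]
```

View pics/kk5.png

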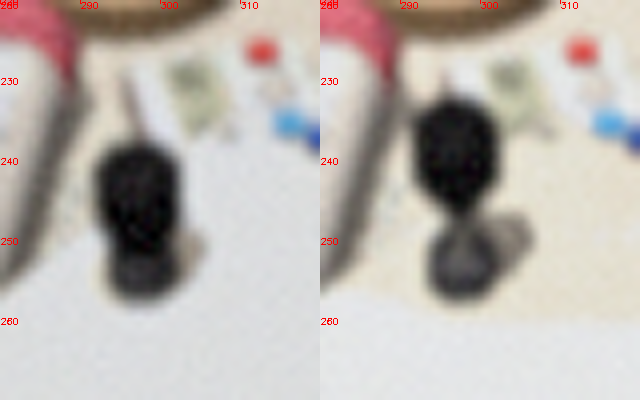

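View pics/wrist5.png

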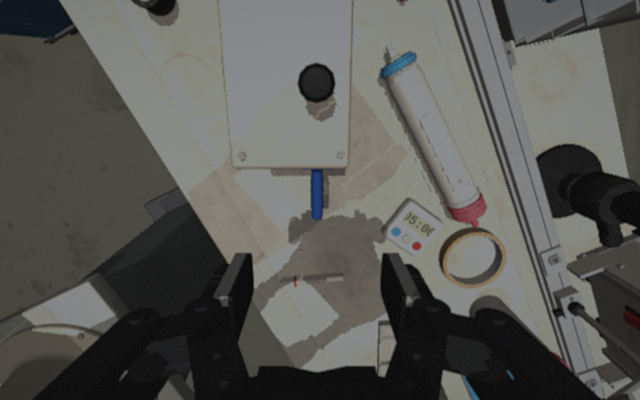

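The knob top has risen from row 237 to row 231 in the side view, about 15 mm, so the pin is clear. Next is the tab.

Call:
send_rows(moves=[{"dx":0,"dy":30,"dz":-2,"wx":0,"wy":0,"wz":0,"claw":45},{"dx":0,"dy":65,"dz":-3,"wx":0,"wy":0,"wz":0,"claw":45},{"dx":0,"dy":95,"dz":-3,"wx":0,"wy":0,"wz":0,"claw":45},{"dx":0,"dy":120,"dz":-3,"wx":0,"wy":0,"wz":0,"claw":45},{"dx":0,"dy":140,"dz":-3,"wx":0,"wy":0,"wz":0,"claw":45},{"dx":0,"dy":155,"dz":-3,"wx":0,"wy":0,"wz":0,"claw":45},{"dx":0,"dy":165,"dz":-3,"wx":0,"wy":0,"wz":0,"claw":45},{"dx":0,"dy":170,"dz":-3,"wx":0,"wy":0,"wz":0,"claw":45},{"dx":0,"dy":170,"dz":-3,"wx":0,"wy":0,"wz":0,"claw":45}])

```text
clock: 8.82
eef_pos: [536.7, 179.6, 77.8]
ee_rot: [-1.542, 0.356, -0.354]
contact_force: [0.0, -0.4, -0.0]
opening: 0.524
```

```bash
python3 - <<'E'
from d import *
from h import *
deltas([(533.6,174,78)])
c=bot.camera("wrist");pickle.dump(c,open('pics/wrist6.pkl','wb'))
cv2.imwrite('pics/wrist6.png',c['pixels'][:,:,::-1])
E
```

```text
t 8.82 pos [536.7 179.6  77.8] F [ 0.  -0.4 -0. ] open 0.524
jaw yaw -25.95 tooly [-1.e-03 -2.e-04 -1.e+00]
(533.6, 174, 78) -> [-0.3 -0.2 -6.4]
```

View pics/wrist6.png

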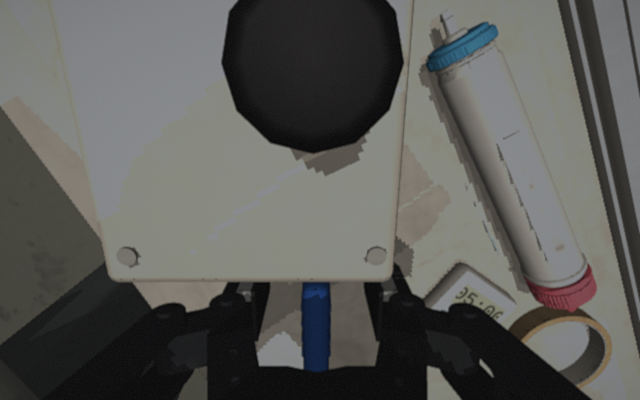

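Call:
send_rows(moves=[{"dx":0,"dy":0,"dz":-3,"wx":0,"wy":0,"wz":0,"claw":45},{"dx":0,"dy":0,"dz":-6,"wx":0,"wy":0,"wz":0,"claw":45},{"dx":0,"dy":0,"dz":-6,"wx":0,"wy":0,"wz":0,"claw":25},{"dx":0,"dy":0,"dz":-6,"wx":0,"wy":0,"wz":0,"claw":0},{"dx":0,"dy":0,"dz":-6,"wx":0,"wy":0,"wz":0,"claw":0},{"dx":0,"dy":0,"dz":-6,"wx":0,"wy":0,"wz":0,"claw":0},{"dx":0,"dy":0,"dz":-6,"wx":0,"wy":0,"wz":0,"claw":0},{"dx":0,"dy":0,"dz":-6,"wx":0,"wy":0,"wz":0,"claw":0},{"dx":0,"dy":0,"dz":-6,"wx":0,"wy":0,"wz":0,"claw":0}], force=90)

```text
clock: 9.62
eef_pos: [534.2, 173.8, 79.1]
ee_rot: [-1.541, 0.355, -0.356]
contact_force: [-2.5, -0.6, 8.8]
opening: 0.104
```

```bash
python3 - <<'E'
from d import *
deltas([])
print(bot.get_state()["moment"])
E
```

```text
t 9.62 pos [534.2 173.8  79.1] F [-2.5 -0.6  8.8] open 0.104
jaw yaw -25.97 tooly [ 4.e-04  0.e+00 -1.e+00]
[-0.08852685  0.51503034  0.16389879]
```

Call:
send_rows(moves=[{"dx":0,"dy":-0.5,"dz":-3,"wx":0,"wy":0,"wz":0,"claw":0},{"dx":0,"dy":-1,"dz":-7,"wx":0,"wy":0,"wz":0,"claw":0},{"dx":0,"dy":-1,"dz":-11,"wx":0,"wy":0,"wz":0,"claw":0},{"dx":0,"dy":-1,"dz":-15,"wx":0,"wy":0,"wz":0,"claw":0},{"dx":0,"dy":-1,"dz":-20,"wx":0,"wy":0,"wz":0,"claw":0}])

```text
clock: 10.03
eef_pos: [525.0, 155.4, 79.5]
ee_rot: [-1.541, 0.356, -0.355]
contact_force: [-0.0, 0.0, -1.9]
opening: 0.103
```

```bash
python3 - <<'E'
from d import *
from h import *
deltas([])
print(bot.get_state()["moment"])
c=bot.camera("side");pickle.dump(c,open('pics/side7.pkl','wb'));crop(c,250,390,150,290,5,"s7")
E
```

```text
t 10.03 pos [525.  155.4  79.5] F [-0.   0.  -1.9] open 0.103
jaw yaw -25.98 tooly [-3.e-04 -0.e+00 -1.e+00]
[-0.14327809  0.08585853 -0.00491234]
```

View pics/s7.png

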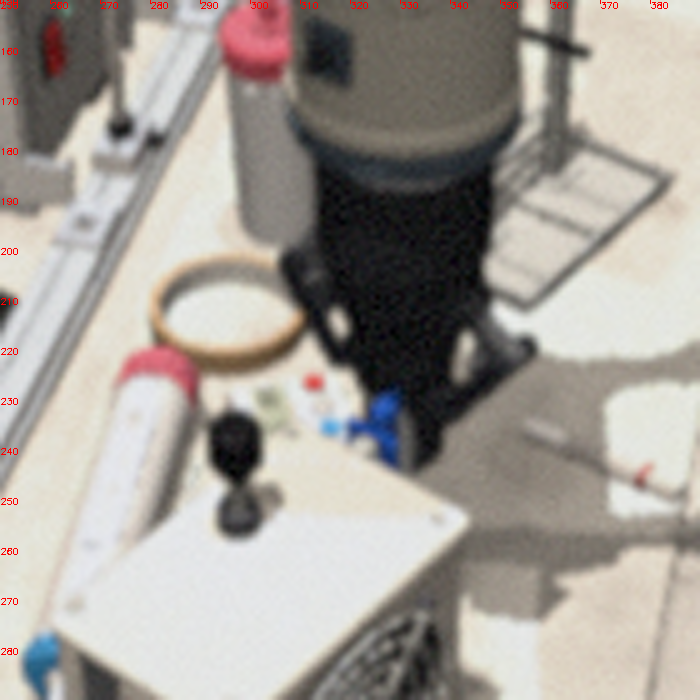

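Call:
send_rows(moves=[{"dx":0,"dy":0,"dz":-8,"wx":0,"wy":0,"wz":0,"claw":0},{"dx":0,"dy":0,"dz":-18,"wx":0,"wy":0,"wz":0,"claw":0},{"dx":0,"dy":0,"dz":-30,"wx":0,"wy":0,"wz":0,"claw":0},{"dx":0,"dy":0,"dz":-42,"wx":0,"wy":0,"wz":0,"claw":0},{"dx":0,"dy":0,"dz":-54,"wx":0,"wy":0,"wz":0,"claw":0},{"dx":0,"dy":0,"dz":-66,"wx":0,"wy":0,"wz":0,"claw":0},{"dx":0,"dy":0,"dz":-78,"wx":0,"wy":0,"wz":0,"claw":0},{"dx":0,"dy":0,"dz":-90,"wx":0,"wy":0,"wz":0,"claw":0},{"dx":0,"dy":0,"dz":-100,"wx":0,"wy":0,"wz":0,"claw":0},{"dx":0,"dy":0,"dz":-108,"wx":0,"wy":0,"wz":0,"claw":0}])

```text
clock: 10.92
eef_pos: [477.4, 57.7, 79.6]
ee_rot: [-1.541, 0.356, -0.356]
contact_force: [0.8, -0.2, -2.0]
opening: 0.104
```

Call:
send_rows(moves=[{"dx":0,"dy":0,"dz":-10,"wx":0,"wy":0,"wz":0,"claw":0},{"dx":0,"dy":0,"dz":-22,"wx":0,"wy":0,"wz":0,"claw":0},{"dx":0,"dy":0,"dz":-34,"wx":0,"wy":0,"wz":0,"claw":0},{"dx":0,"dy":0,"dz":-42,"wx":0,"wy":0,"wz":0,"claw":0},{"dx":0,"dy":0,"dz":-42,"wx":0,"wy":0,"wz":0,"claw":0}])

```text
clock: 11.33
eef_pos: [458.8, 19.7, 79.5]
ee_rot: [-1.541, 0.357, -0.356]
contact_force: [0.4, 0.8, -1.8]
opening: 0.104
```

```bash
python3 - <<'E'
from d import *
from h import *
deltas([])
print(bot.get_state()["moment"])
c=bot.camera("side");pickle.dump(c,open('pics/side8.pkl','wb'));crop(c,250,390,120,260,5,"s8")
c=bot.camera("wrist");pickle.dump(c,open('pics/wrist8.pkl','wb'))
cv2.imwrite('pics/wrist8.png',c['pixels'][:,:,::-1])
E
```

```text
t 11.33 pos [458.8  19.7  79.5] F [ 0.4  0.8 -1.8] open 0.104
jaw yaw -26.04 tooly [-7.e-04 -1.e-04 -1.e+00]
[-0.07460289  0.0738719   0.01643835]
```

View pics/s8.png

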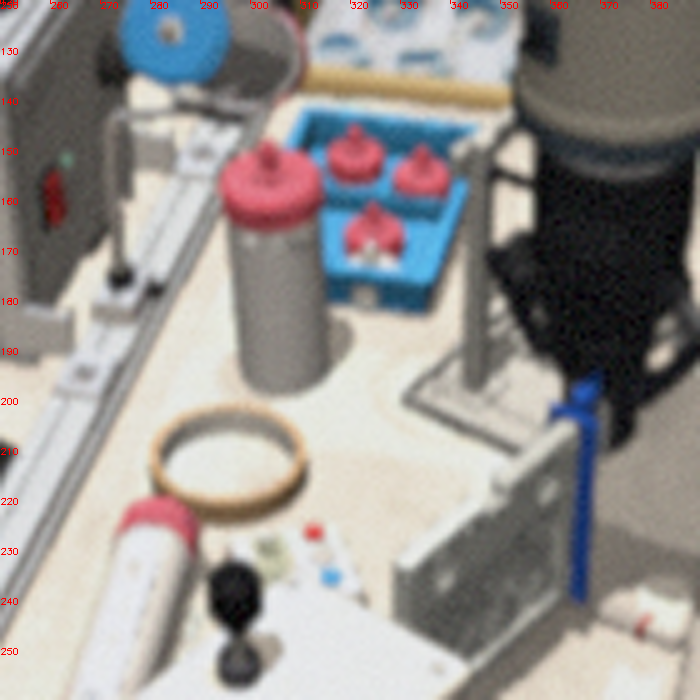

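View pics/wrist8.png

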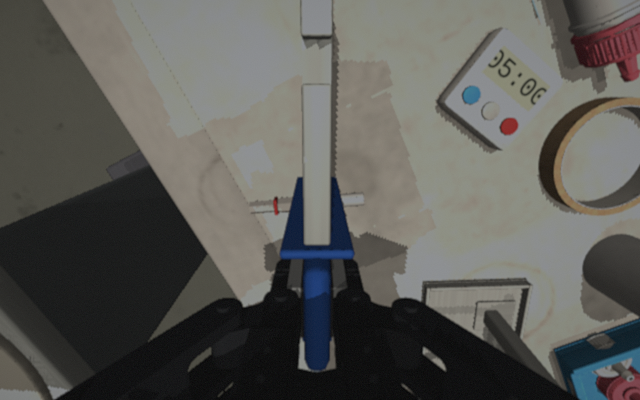

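Call:
send_rows(moves=[{"dx":0,"dy":-8,"dz":-10,"wx":0,"wy":0,"wz":0,"claw":0},{"dx":0,"dy":-18,"dz":-30,"wx":0,"wy":0,"wz":0,"claw":0},{"dx":3,"dy":-28,"dz":-60,"wx":0,"wy":0,"wz":0,"claw":0},{"dx":10,"dy":-38,"dz":-90,"wx":0,"wy":0,"wz":0,"claw":0},{"dx":17,"dy":-40,"dz":-120,"wx":0,"wy":0,"wz":0,"claw":0},{"dx":24,"dy":-40,"dz":-150,"wx":0,"wy":0,"wz":0,"claw":0},{"dx":31,"dy":-40,"dz":-180,"wx":0,"wy":0,"wz":0,"claw":0},{"dx":38,"dy":-40,"dz":-208,"wx":0,"wy":0,"wz":0,"claw":0},{"dx":44,"dy":-40,"dz":-232,"wx":0,"wy":0,"wz":0,"claw":0},{"dx":48,"dy":-40,"dz":-249,"wx":0,"wy":0,"wz":0,"claw":0}])

```text
clock: 12.27
eef_pos: [393.3, -226.1, 120.2]
ee_rot: [-1.542, 0.355, -0.357]
contact_force: [-0.2, 0.1, -1.7]
opening: 0.106
```

Call:
send_rows(moves=[{"dx":0,"dy":0,"dz":0,"wx":0,"wy":-1,"wz":0,"claw":0},{"dx":0,"dy":0,"dz":0,"wx":0,"wy":-1.7,"wz":0,"claw":0},{"dx":0,"dy":0,"dz":0,"wx":0,"wy":-1.7,"wz":0,"claw":0},{"dx":0,"dy":0,"dz":0,"wx":0,"wy":-1.7,"wz":0,"claw":0}])

```text
clock: 12.6
eef_pos: [393.8, -223.1, 119.7]
ee_rot: [-1.545, 0.332, -0.332]
contact_force: [0.3, 0.8, -1.5]
opening: 0.104
```

```bash
python3 - <<'E'
from d import *
from h import *
deltas([])
for n in ["side","wrist","scene"]:
    c=bot.camera(n);pickle.dump(c,open('pics/%s9.pkl'%n,'wb'))
    cv2.imwrite('pics/%s9.png'%n,c['pixels'][:,:,::-1])
crop(load("side9"),320,440,100,230,5,"s9");crop(load("scene9"),330,450,110,220,5,"c9")
E
```

```text
t 12.6 pos [ 393.8 -223.1  119.7] F [ 0.3  0.8 -1.5] open 0.104
jaw yaw -24.23 tooly [-1.e-04  2.e-04 -1.e+00]
```

View pics/s9.png

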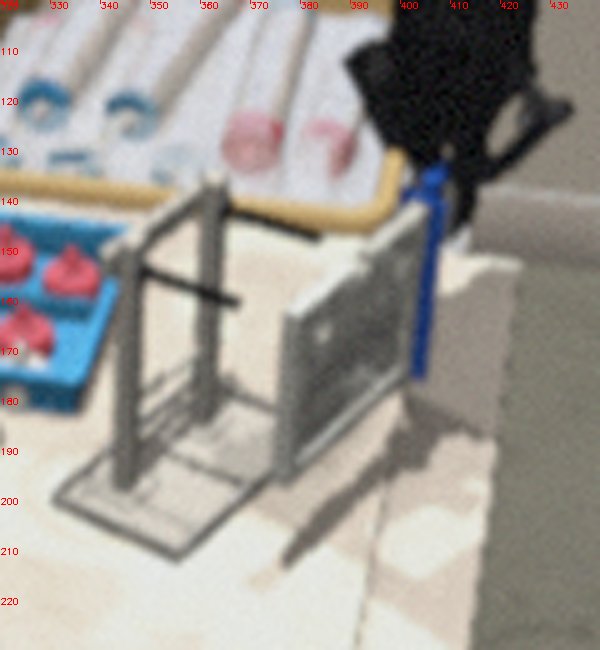

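View pics/wrist9.png

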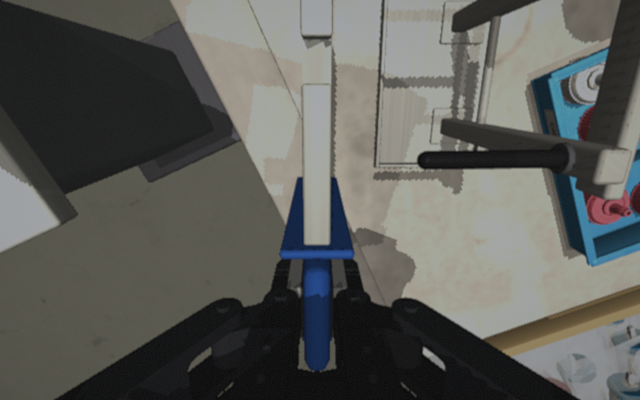

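View pics/c9.png

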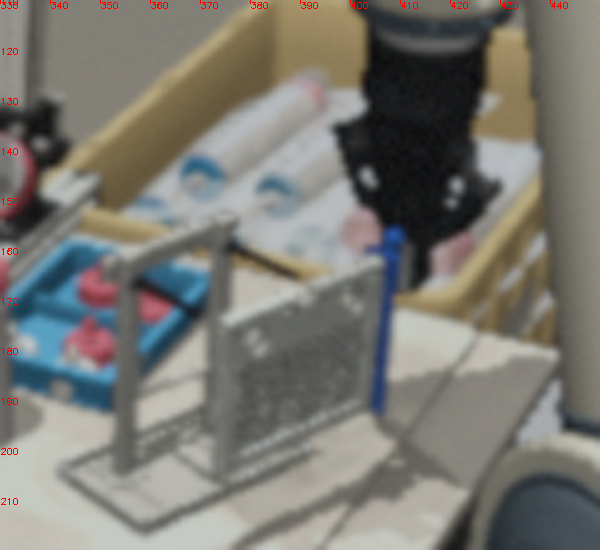

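```bash
python3 - <<'E'
from h import *
c=load("wrist9");crop(c,370,580,130,190,3,"pw")
crop(load("side9"),365,410,130,200,10,"h1");crop(load("scene9"),365,415,150,215,10,"h2")
E
```

```text
(no output)
```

View pics/pw.png

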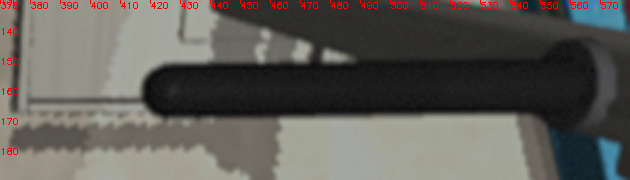

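View pics/h1.png

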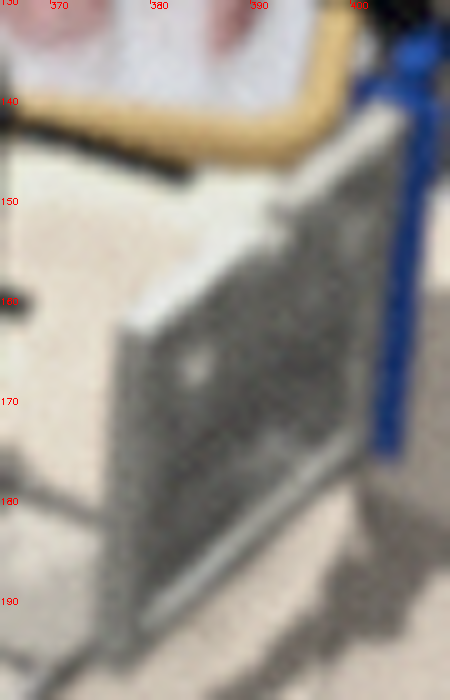

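View pics/h2.png

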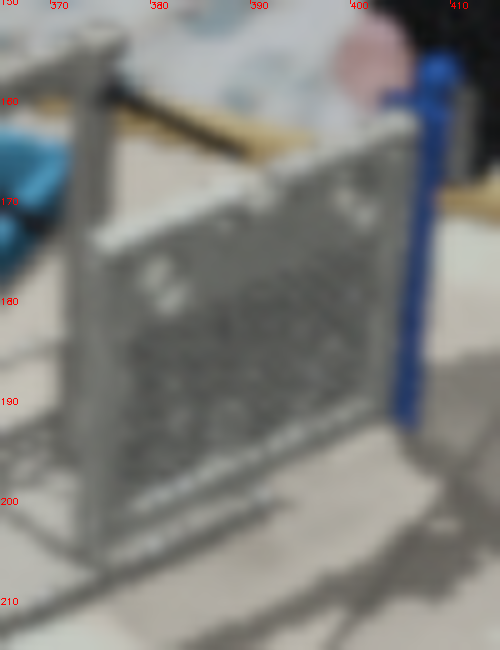

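```bash
python3 - <<'E'
from h import *
from fit import T
w=load("wrist9");s=load("side9");sc=load("scene9")
tip=ray(w,417.3,160,158);b=ray(w,551,159,155.5)
print("tip",tip.round(1),"base",b.round(1),np.linalg.norm(b-tip),"yaw",np.degrees(np.arctan2(*(b-tip)[1::-1])))
a=np.radians(-24.23);X=np.array([np.cos(a),np.sin(a),0]);Y=np.array([-np.sin(a),np.cos(a),0])
d=(b-tip);yaw=np.arctan2(d[1],d[0])
print("PR mid from wrist",tip+32*np.array([np.cos(yaw),np.sin(yaw),0]))
tab=np.array([393.8-.6,-223.1+.2,119.7+55.9])
for nm,y in(("near",52.5),("far",132.5)):
    H=tab+Y*y-[0,0,15]
    print(nm,H.round(1),"side f/b",proj(s,[H-5*X,H+5*X]).round(1).tolist(),"scene",proj(sc,[H-5*X,H+5*X]).round(1).tolist())
# filter corners: top far, bottom far ( -x face ), top near
for y,z in((157.5+0,6),(157.5,-106),(27.5,6),(27.5,-106)):
    H=tab+Y*y+[0,0,z]; print("corner",y,z,proj(s,H-5*X).round(1),proj(sc,H-5*X).round(1), proj(w,[H-5*X,H+5*X]).round(1).tolist())
# stand check in current images
P=cloud(w); print([P[v,u].round(1).tolist() for u,v in[(425,160),(450,160),(480,160),(520,159),(316,100),(316,200),(316,240),(316,300)]])
print(np.linalg.norm(ray(w,316,1,160)-ray(w,316,2,160)))
E
```

```text
tip [ 454.  -193.7  158. ] base [ 507.4 -217.7  155.5] 58.60857581811147 yaw -24.239023094280746
PR mid from wrist [ 483.20751253 -206.83408774  158.        ]
near [ 414.7 -175.   160.6] side f/b [[399.6, 153.3], [396.4, 152.1]] scene [[399.5, 170.9], [397.2, 169.6]]
far [ 447.6 -102.1  160.6] side f/b [[383.6, 166.8], [380.3, 165.5]] scene [[380.3, 178.8], [378.1, 177.5]]
corner 157.5 6 [[378.9 164.4]] [[374.5 175.4]] [[294.9, -227.8], [333.6, -227.8]]
corner 157.5 -106 [[376.1 199.6]] [[372.7 206.6]] [[307.1, -49.3], [324.3, -49.3]]
corner 27.5 6 [[405.2 142.6]] [[405.8 162.6]] [[301.7, 234.6], [328.0, 234.6]]
corner 27.5 -106 [[401.2 176.9]] [[402.9 193. ]] [[308.6, 169.7], [322.9, 169.7]]
[[456.0, -193.6, 162.5], [465.3, -197.8, 162.7], [477.1, -203.3, 161.4], [492.6, -210.0, 160.8], [425.0, -153.4, 182.9], [410.7, -185.1, 182.7], [404.3, -199.3, 183.4], [397.6, -214.4, 197.4]]
0.32083861552308124
```

```bash
python3 - <<'E'
from h import *
w=load("wrist9")
a=np.radians(-24.23);X=np.array([np.cos(a),np.sin(a),0]);Y=np.array([-np.sin(a),np.cos(a),0])
tab=np.array([393.2,-222.9,175.6])
for z in (181.6,183):
  print(z,[ (v,round(float((ray(w,316.5,v,z)-tab)@Y),1)) for v in (37,84,245)])
for z in (196.6,198): print("tabtip",z,[(v,round(float((ray(w,317,v,z)-tab)@Y),1)) for v in (365,370)])
print("plate top",[(v,round(float((ray(w,317,v,183.6)-tab)@Y),1)) for v in(245,250,258)])
print("peg", [round(float((ray(w,u,v,z)-tab)@Y),1) for u,v,z in((425,160,158),(540,159,155.5))])
crop(w,260,380,220,385,4,"wt");crop(w,280,360,0,110,6,"wn")
E
```

```text
181.6 [(37, 95.5), (84, 81.5), (245, 23.2)]
183 [(37, 95.3), (84, 81.4), (245, 23.8)]
tabtip 196.6 [(365, -19.9), (370, -22.3)]
tabtip 198 [(365, -18.5), (370, -20.9)]
plate top [(245, 24.1), (250, 22.0), (258, 18.6)]
peg [51.6, 51.6]
```

View pics/wt.png

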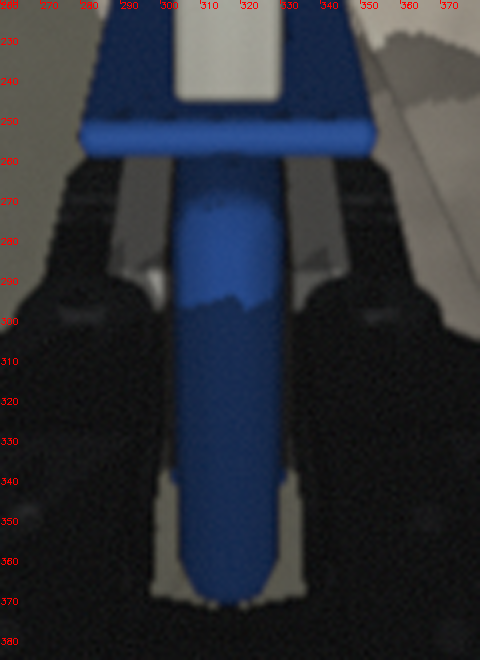

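View pics/wn.png

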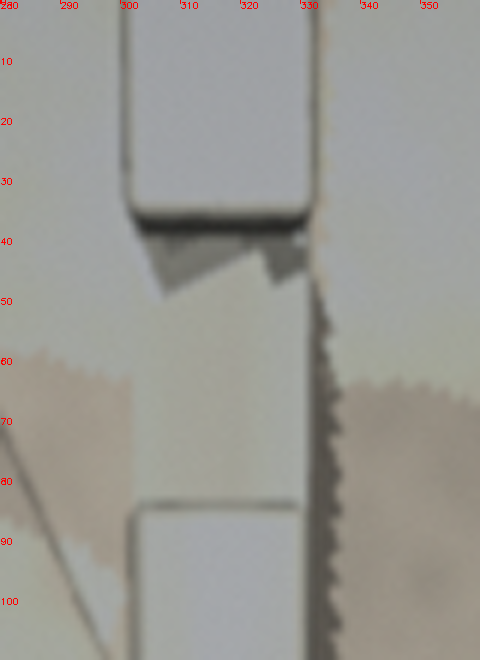

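Call:
send_rows(moves=[{"dx":4,"dy":2,"dz":-1,"wx":0,"wy":0,"wz":0,"claw":0},{"dx":10,"dy":4,"dz":-1,"wx":0,"wy":0,"wz":0,"claw":0},{"dx":17,"dy":4,"dz":-1,"wx":0,"wy":0,"wz":0,"claw":0},{"dx":24,"dy":4,"dz":-1,"wx":0,"wy":0,"wz":0,"claw":0},{"dx":29,"dy":4,"dz":-1,"wx":0,"wy":0,"wz":0,"claw":0},{"dx":32,"dy":4,"dz":-1,"wx":0,"wy":0,"wz":0,"claw":0},{"dx":32,"dy":4,"dz":-1,"wx":0,"wy":0,"wz":0,"claw":0}])

```text
clock: 13.33
eef_pos: [423.3, -238.3, 115.5]
ee_rot: [-1.545, 0.332, -0.332]
contact_force: [-0.1, -0.7, -1.6]
opening: 0.106
```

```bash
python3 - <<'E'
from d import *
from h import *
deltas([])
for n in ["side","wrist","scene"]:
    c=bot.camera(n);pickle.dump(c,open('pics/%s10.pkl'%n,'wb'))
    cv2.imwrite('pics/%s10.png'%n,c['pixels'][:,:,::-1])
crop(load("side10"),340,400,125,205,8,"s10");crop(load("scene10"),350,410,145,215,9,"c10")
E
```

```text
t 13.33 pos [ 423.3 -238.3  115.5] F [-0.1 -0.7 -1.6] open 0.106
jaw yaw -24.27 tooly [ 3.e-04 -2.e-04 -1.e+00]
```

View pics/s10.png

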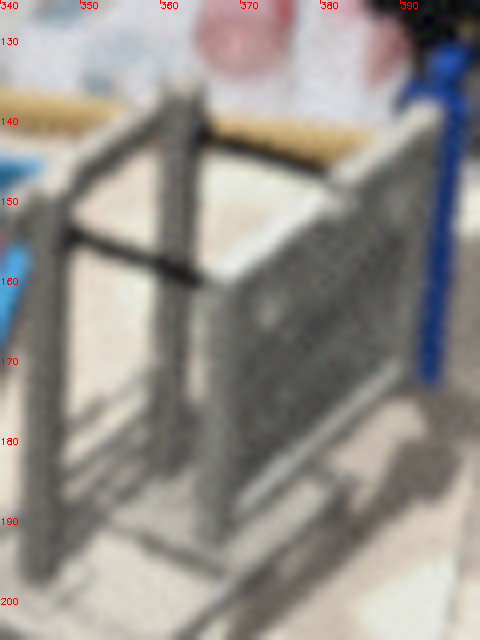

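View pics/wrist10.png

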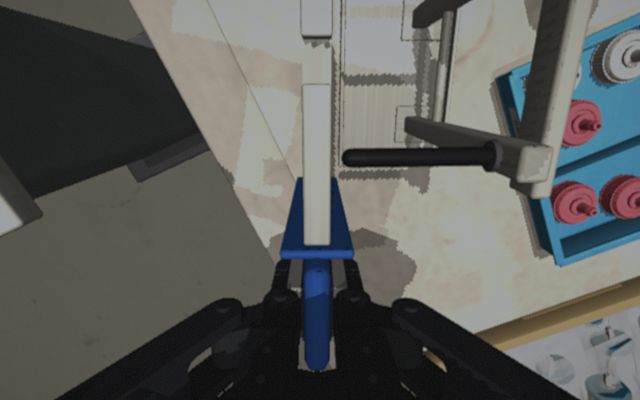

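View pics/c10.png

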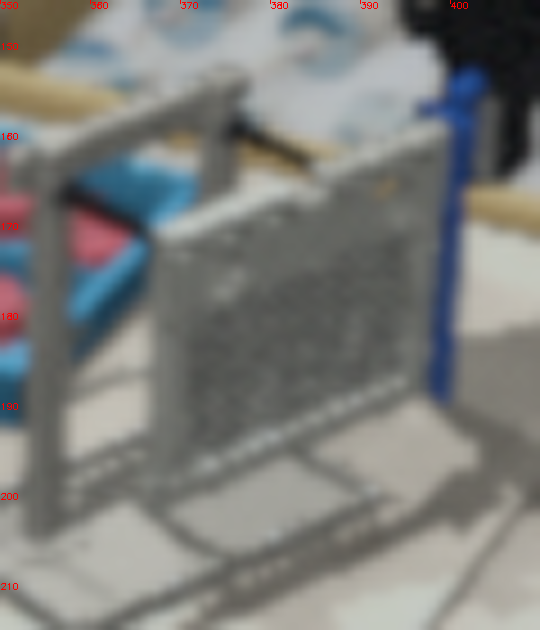

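Call:
send_rows(moves=[{"dx":3,"dy":0,"dz":0,"wx":0,"wy":0,"wz":0,"claw":0},{"dx":6,"dy":0,"dz":0,"wx":0,"wy":0,"wz":0,"claw":0},{"dx":9,"dy":0,"dz":0,"wx":0,"wy":0,"wz":0,"claw":0},{"dx":12,"dy":0,"dz":0,"wx":0,"wy":0,"wz":0,"claw":0}])

```text
clock: 13.82
eef_pos: [433.3, -242.3, 115.4]
ee_rot: [-1.544, 0.333, -0.331]
contact_force: [-0.8, 6.7, -1.0]
opening: 0.106
```

Call:
send_rows(moves=[{"dx":3,"dy":0,"dz":0,"wx":0,"wy":0,"wz":0,"claw":0},{"dx":6,"dy":0,"dz":0,"wx":0,"wy":0,"wz":0,"claw":0},{"dx":9,"dy":0,"dz":0,"wx":0,"wy":0,"wz":0,"claw":0},{"dx":9,"dy":0,"dz":0,"wx":0,"wy":0,"wz":0,"claw":0}])

```text
clock: 14.15
eef_pos: [441.7, -245.8, 115.2]
ee_rot: [-1.544, 0.333, -0.331]
contact_force: [2.0, 7.3, -1.9]
opening: 0.109
```

```bash
python3 - <<'E'
from d import *
from h import *
deltas([])
print(bot.get_state()["moment"])
for n in ["side","wrist","scene"]:
    c=bot.camera(n);pickle.dump(c,open('pics/%s11.pkl'%n,'wb'))
    cv2.imwrite('pics/%s11.png'%n,c['pixels'][:,:,::-1])
crop(load("side11"),340,400,125,205,8,"s11");crop(load("scene11"),350,410,145,215,9,"c11")
E
```

```text
t 14.15 pos [ 441.7 -245.8  115.2] F [ 2.   7.3 -1.9] open 0.109
jaw yaw -24.26 tooly [-9.0e-04  1.7e-03 -1.0e+00]
[ 0.99745706 -0.11967864  0.27979215]
```

View pics/s11.png

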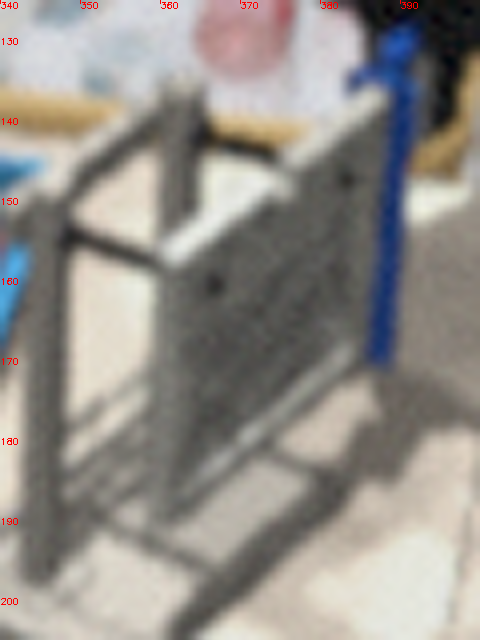

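View pics/wrist11.png

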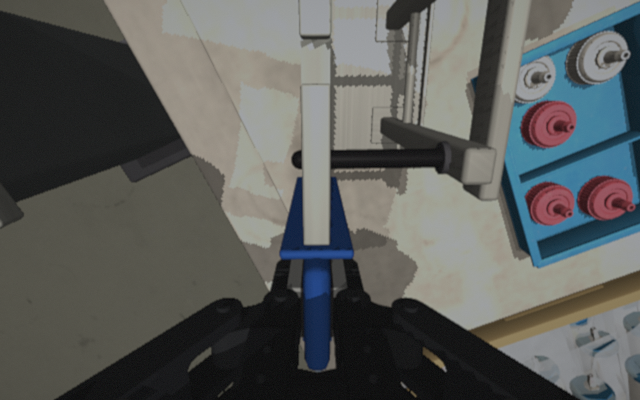

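View pics/c11.png

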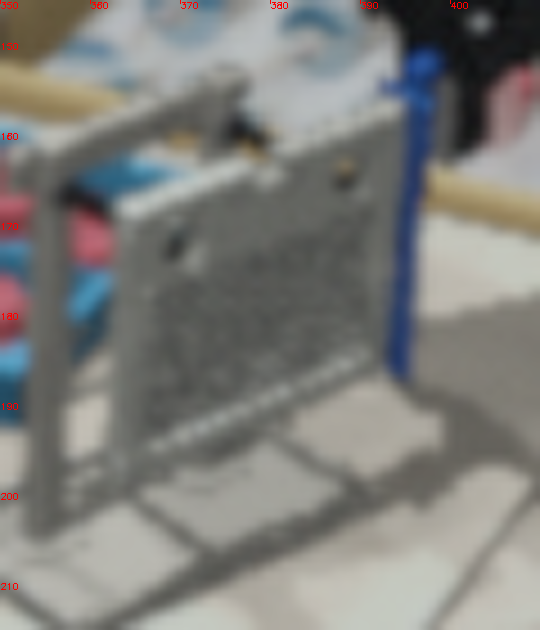

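Call:
send_rows(moves=[{"dx":0,"dy":0,"dz":1,"wx":0,"wy":0,"wz":0,"claw":0},{"dx":0,"dy":0,"dz":2,"wx":0,"wy":0,"wz":0,"claw":0},{"dx":0,"dy":0,"dz":3,"wx":0,"wy":0,"wz":0,"claw":0},{"dx":0,"dy":0,"dz":3,"wx":0,"wy":0,"wz":0,"claw":0}])

```text
clock: 14.63
eef_pos: [443.1, -243.9, 115.6]
ee_rot: [-1.545, 0.332, -0.332]
contact_force: [0.4, 0.2, -1.3]
opening: 0.106
```

```bash
python3 - <<'E'
from d import *
deltas([])
print(bot.get_state()["moment"])
E
```

```text
t 14.63 pos [ 443.1 -243.9  115.6] F [ 0.4  0.2 -1.3] open 0.106
jaw yaw -24.27 tooly [ 2.e-04 -2.e-04 -1.e+00]
[-0.08218649  0.06216234 -0.0025923 ]
```

Contact is gone. I'll move on to mid-peg.

Call:
send_rows(moves=[{"dx":3,"dy":0,"dz":0,"wx":0,"wy":0,"wz":0,"claw":0},{"dx":7,"dy":0,"dz":0,"wx":0,"wy":0,"wz":0,"claw":0},{"dx":11,"dy":0,"dz":0,"wx":0,"wy":0,"wz":0,"claw":0},{"dx":15,"dy":0,"dz":0,"wx":0,"wy":0,"wz":0,"claw":0},{"dx":19,"dy":0,"dz":0,"wx":0,"wy":0,"wz":0,"claw":0},{"dx":22,"dy":0,"dz":0,"wx":0,"wy":0,"wz":0,"claw":0},{"dx":22,"dy":0,"dz":0,"wx":0,"wy":0,"wz":0,"claw":0}])

```text
clock: 15.22
eef_pos: [463.6, -253.2, 115.6]
ee_rot: [-1.545, 0.332, -0.333]
contact_force: [-1.0, -0.4, -1.8]
opening: 0.105
```

Call:
send_rows(moves=[{"dx":0,"dy":1,"dz":0,"wx":0,"wy":0,"wz":0,"claw":0},{"dx":0,"dy":2,"dz":0,"wx":0,"wy":0,"wz":0,"claw":0},{"dx":0,"dy":3,"dz":0,"wx":0,"wy":0,"wz":0,"claw":0},{"dx":0,"dy":3,"dz":0,"wx":0,"wy":0,"wz":0,"claw":0}])

```text
clock: 15.55
eef_pos: [462.7, -252.7, 112.4]
ee_rot: [-1.545, 0.333, -0.332]
contact_force: [0.0, -0.4, -1.8]
opening: 0.109
```

```bash
python3 - <<'E'
from d import *
from h import *
deltas([])
print(bot.get_state()["moment"])
for n in ["side","scene"]:
    c=bot.camera(n);pickle.dump(c,open('pics/%s12.pkl'%n,'wb'))
crop(load("side12"),340,400,125,205,6,"s12");crop(load("scene12"),350,410,145,215,7,"c12")
a=cv2.imread("pics/s12.png");b=cv2.imread("pics/c12.png");m=max(len(a),len(b));p=lambda i:np.pad(i,((0,m-len(i)),(0,0),(0,0)));cv2.imwrite("pics/sc12.png",np.hstack([p(a),p(b)]))
E
```

```text
t 15.55 pos [ 462.7 -252.7  112.4] F [ 0.  -0.4 -1.8] open 0.109
jaw yaw -24.27 tooly [-3.e-04  3.e-04 -1.e+00]
[-0.0848275   0.05145642  0.0008248 ]
```

View pics/sc12.png

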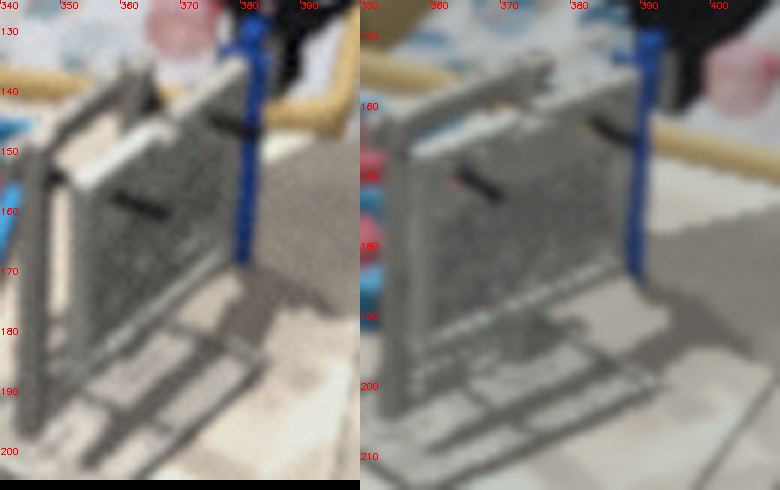

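Both pegs now stick out through the holes (side view at (360,158) and (377,145)). I'll lower until the pegs take the weight.

Call:
send_rows(moves=[{"dx":0,"dy":0.5,"dz":0,"wx":0,"wy":0,"wz":0,"claw":0},{"dx":0,"dy":1,"dz":0,"wx":0,"wy":0,"wz":0,"claw":0},{"dx":0,"dy":1,"dz":0,"wx":0,"wy":0,"wz":0,"claw":0}])

```text
clock: 15.9
eef_pos: [462.9, -252.9, 111.5]
ee_rot: [-1.545, 0.332, -0.332]
contact_force: [0.1, 0.3, -1.4]
opening: 0.112
```

Call:
send_rows(moves=[{"dx":0,"dy":0.5,"dz":0,"wx":0,"wy":0,"wz":0,"claw":0},{"dx":0,"dy":1,"dz":0,"wx":0,"wy":0,"wz":0,"claw":0},{"dx":0,"dy":1,"dz":0,"wx":0,"wy":0,"wz":0,"claw":0}])

```text
clock: 16.15
eef_pos: [463.1, -252.9, 110.8]
ee_rot: [-1.545, 0.332, -0.333]
contact_force: [-1.1, 0.8, 6.0]
opening: 0.107
```

Call:
send_rows(moves=[{"dx":0,"dy":-0.4,"dz":0,"wx":0,"wy":0,"wz":0,"claw":0},{"dx":0,"dy":-0.4,"dz":0,"wx":0,"wy":0,"wz":0,"claw":11},{"dx":0,"dy":-0.4,"dz":0,"wx":0,"wy":0,"wz":0,"claw":14},{"dx":0,"dy":-0.4,"dz":0,"wx":0,"wy":0,"wz":0,"claw":20},{"dx":0,"dy":-0.4,"dz":0,"wx":0,"wy":0,"wz":0,"claw":30},{"dx":0,"dy":-0.4,"dz":0,"wx":0,"wy":0,"wz":0,"claw":40},{"dx":0,"dy":-0.4,"dz":0,"wx":0,"wy":0,"wz":0,"claw":40},{"dx":0,"dy":-0.4,"dz":0,"wx":0,"wy":0,"wz":0,"claw":40}], force=20)

```text
clock: 16.82
eef_pos: [462.9, -252.9, 111.0]
ee_rot: [-1.545, 0.332, -0.332]
contact_force: [-0.2, -1.3, -0.0]
opening: 0.468
```

```bash
python3 - <<'E'
from d import *
from h import *
deltas([])
for n in ["side","wrist"]:
    c=bot.camera(n);pickle.dump(c,open('pics/%s13.pkl'%n,'wb'))
crop(load("side13"),330,410,110,210,7,"s13");cv2.imwrite('pics/wrist13.png',c['pixels'][:,:,::-1])
E
```

```text
t 16.82 pos [ 462.9 -252.9  111. ] F [-0.2 -1.3 -0. ] open 0.468
jaw yaw -24.27 tooly [-0. -0. -1.]
```

View pics/s13.png

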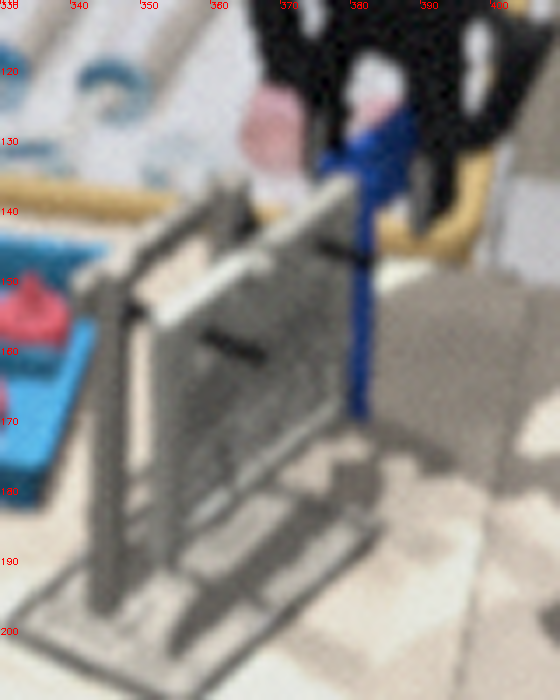

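View pics/wrist13.png

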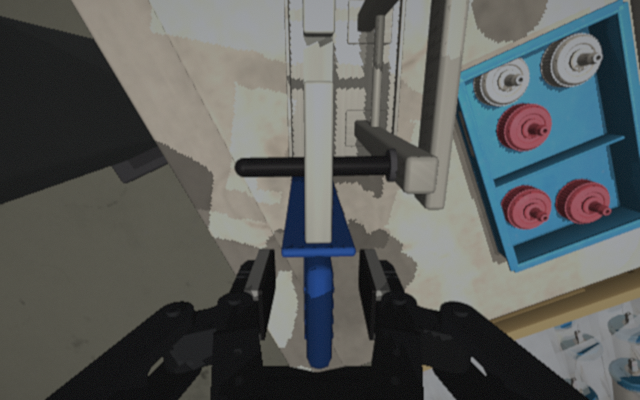

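The filter hangs on both pegs and the fingers are clear of the tab (fingers at columns 265 and 372, tab at 318). I'll retreat straight up.

Call:
send_rows(moves=[{"dx":0,"dy":-5,"dz":0,"wx":0,"wy":0,"wz":0,"claw":40},{"dx":0,"dy":-15,"dz":0,"wx":0,"wy":0,"wz":0,"claw":40},{"dx":0,"dy":-30,"dz":0,"wx":0,"wy":0,"wz":0,"claw":40},{"dx":0,"dy":-50,"dz":0,"wx":0,"wy":0,"wz":0,"claw":40},{"dx":0,"dy":-75,"dz":0,"wx":0,"wy":0,"wz":0,"claw":40},{"dx":0,"dy":-100,"dz":0,"wx":0,"wy":0,"wz":0,"claw":40},{"dx":0,"dy":-120,"dz":0,"wx":0,"wy":0,"wz":0,"claw":40},{"dx":-20,"dy":-125,"dz":0,"wx":0,"wy":0,"wz":0,"claw":40},{"dx":-40,"dy":-125,"dz":0,"wx":0,"wy":0,"wz":0,"claw":40},{"dx":-50,"dy":-125,"dz":0,"wx":0,"wy":0,"wz":0,"claw":40}])

```text
clock: 17.75
eef_pos: [415.9, -231.6, 237.2]
ee_rot: [-1.546, 0.332, -0.333]
contact_force: [0.2, 0.1, -0.4]
opening: 0.471
```

Call:
send_rows(moves=[{"dx":0,"dy":0,"dz":0,"wx":0,"wy":0,"wz":0,"claw":40},{"dx":0,"dy":0,"dz":0,"wx":0,"wy":0,"wz":0,"claw":40},{"dx":0,"dy":0,"dz":0,"wx":0,"wy":0,"wz":0,"claw":40},{"dx":0,"dy":0,"dz":0,"wx":0,"wy":0,"wz":0,"claw":40},{"dx":0,"dy":0,"dz":0,"wx":0,"wy":0,"wz":0,"claw":40},{"dx":0,"dy":0,"dz":0,"wx":0,"wy":0,"wz":0,"claw":40}])

```text
clock: 18.25
eef_pos: [417.7, -232.5, 235.8]
ee_rot: [-1.545, 0.332, -0.332]
contact_force: [-0.5, -0.4, 0.5]
opening: 0.469
```

```bash
python3 - <<'E'
from d import *
from h import *
deltas([])
S=[bot.camera("side") for _ in range(1)];W=bot.camera("wrist")
import time
pickle.dump(S[0],open('pics/side14.pkl','wb'));b=bot.camera("side")
d=np.abs(S[0]["pixels"].astype(int)-b["pixels"]).max(-1);print("diff in filter region",d[120:200,340:400].mean(),d[120:200,340:400].max(),"elsewhere",d[250:350,100:200].mean())
cv2.imwrite('pics/side14.png',S[0]['pixels'][:,:,::-1]);crop(S[0],260,410,110,280,4,"s14");cv2.imwrite('pics/wrist14.png',W['pixels'][:,:,::-1])
E
```

```text
t 18.25 pos [ 417.7 -232.5  235.8] F [-0.5 -0.4  0.5] open 0.469
jaw yaw -24.27 tooly [-2.e-04  2.e-04 -1.e+00]
diff in filter region 3.745 23 elsewhere 3.6201
```

View pics/s14.png

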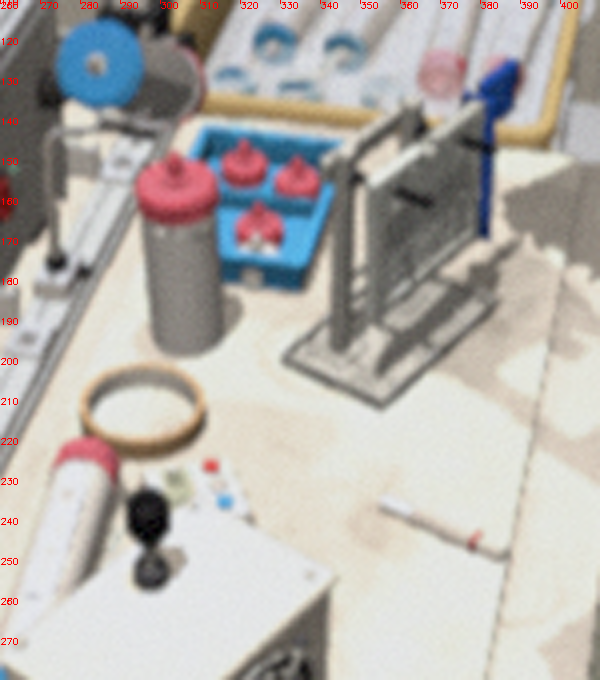

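View pics/wrist14.png

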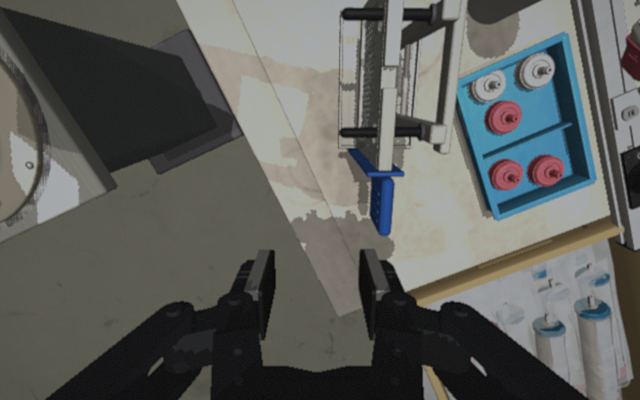

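The wrist view shows the filter hanging still at mid-peg, with both pegs through it at (390,14) and (390,131). The gripper is clear, and the knob is still up. The side view shows the timer, tape roll and canister where they were, so I'm handing in.

```bash
python3 - <<'E'
from h import *
a=load("side0")["pixels"].astype(int);b=load("side14")["pixels"].astype(int)
d=abs(a-b).mean(-1)
print("canister/tape/timer diff",d[145:200,296:318].mean(),d[203:225,278:312].mean(),d[225:236,300:316].mean())
from cell import bot
print(bot.finish_job())
E
```

```text
canister/tape/timer diff 9.860606060606061 10.209447415329768 16.306818181818183
the job is handed in; nothing more can be done
None
```

The filter is hanging on the drying stand with both holes on the two pegs. I let go of it there and handed the job in at about 18.4 s of the 61 s allowed.

- **Knob:** I lifted it about 15 mm and it stayed up. My first grip closed on air above it because the real fingertips are about 38 mm higher than the reported tool position. I measured that offset in the cameras and allowed for it from then on.
- **Filter:** It slid straight out by its tab, with no more than about 3 N on the wrist in the readings during the pull. One hole touched a peg at about 7 N on the way in, so I shifted the filter about 3 mm sideways and the contact went away.
- **Last checks:** The side and wrist views showed both pegs through the filter at about mid-peg. Two side pictures taken moments apart differed only by image noise. The gripper was well clear, with no contact force.
- **Timer, tape roll and canister:** By eye, none of them had moved. The before-and-after pixel comparison was less clean. It differed by 10 to 16 grey levels, against about 4 for noise, which I put down to changed lighting and shadows but did not confirm. I handed in within the same script, before reading that comparison.

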